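Press the cork backing onto stoneware trivets in a toggle-clamp press

TASK

The white stoneware trivets have just been given self-adhesive cork backings: stack all of them, cork side down as they lie, in the bed of the clamp press between its pins, lay the wooden pressing board flat on top of the stack and press it down firmly by hand so that it sits level. Then swing the toggle clamp's handle over centre so that its foot bears on the board (never on bare stoneware), let go, and leave it clamped by itself for about four seconds. Afterwards swing the clamp fully back open, lay the pressing board flat on the bare worktop, and lay the trivets flat and side by side on the grey silicone mat, leaving the other kitchen things where they are.

Things in the scene. Friction and masses are not known exactly. Their poses are not given: they have to be found in the camera images.
- trivet1_mid (a point): Centre (half-way up) of a stoneware trivet: a flat white ribbed bar 110 x 60 x 12 mm (x length, y width, z up) with a 3 mm cork underside, 0.15 kg, lying flat on the worktop at the start, cork down. Two or three of the three trivets are present, all alike; None if absent. Its 12 mm thick sides can be gripped across the 60 mm width.
- trivet2_mid (a point): Centre (half-way up) of a stoneware trivet: a flat white ribbed bar 110 x 60 x 12 mm (x length, y width, z up) with a 3 mm cork underside, 0.15 kg, lying flat on the worktop at the start, cork down. Two or three of the three trivets are present, all alike; None if absent. Its 12 mm thick sides can be gripped across the 60 mm width.
- trivet3_mid (a point): Centre (half-way up) of a stoneware trivet: a flat white ribbed bar 110 x 60 x 12 mm (x length, y width, z up) with a 3 mm cork underside, 0.15 kg, lying flat on the worktop at the start, cork down. Two or three of the three trivets are present, all alike; None if absent. Its 12 mm thick sides can be gripped across the 60 mm width.
- board_mid (a point): Centre (half-way up) of the pressing board: a plain beech block 110 x 60 x 14 mm (x length, y width, z up), 0.1 kg, with a flush steel disc in the middle of its top; lies flat on the worktop at the start.
- bed (a point): Middle of the bed floor of the clamp press, 15 mm above the worktop: x points to the clamp, z up. The stack lies here with its length along x (either way round) between six 10 mm steel pins 54 mm tall, the top 10 mm tapered: two on each long side at x = +-40 mm, one at each end; play 2.5 mm all round. The long sides are free for fingers from x = -35 to +35 mm.
- press: The clamp press as a whole: plywood base 15 mm thick, fixed to the worktop; origin on the worktop under the bed's middle, same axes as the bed. The base reaches 78 mm to -x, 183 mm to +x and 65 mm to either side. The clamp stands on a wooden riser from x = 80 mm on; its arm's pivot is at x = 95 mm, 90 mm above the worktop.
- handle_pivot (a point): Pivot axis of the clamp's handle, fixed on the press: 145 mm along x from the bed's middle, 60 mm above the worktop. The axis is parallel to the bed's y.
- handle_grip (a point): Point on the clamp handle's grip, 100 mm from the pivot; the grip is a red round bar, 20 mm thick, 56 to 128 mm out from the pivot, and can be pinched from above with the fingers closing along the bed's y. Open, the handle points away from the bed (+x), 10 degrees above level. Closed, it has swung up and over, leaning 23 degrees past upright towards the bed.
- clamp_handle (a joint): Clamp handle angle, rad: 0 fully open (as at the start), growing as it swings up and over; dead centre about 1.72, closed stop about 1.80. A linkage swings the clamp arm 104 degrees down. Let go open, it stays open; let go beyond 1.1, it sinks until the foot rests on the stack; then the spring foot resists with up to 15 N at the grip until dead centre. Closed, it holds itself; 8 N at the grip frees it.
- foot_sole (a point): Middle of the sole of the clamp's rubber foot, 26 mm across, on a spring spindle (22 mm travel, 8 N preload, 0.4 N per mm) at the end of the 95 mm clamp arm. Clamp open: well up and clear beside the bed. Closed: it presses on the middle of the board.
- mat_top (a point): Middle of the upper face of the grey silicone mat, fixed on the worktop, 280 mm along its x, 150 mm along its y, 3 mm thick. The trivets lie on it at the end.
- saucer: Bystander: porcelain saucer 144 mm across, origin under its centre. Leave alone.
- tablespoon: Bystander: steel tablespoon 200 mm long, lying. Leave alone.
- filter: Bystander: dishwasher filter, a plastic cylinder 80 mm across and 125 mm tall locked in its base ring 110 mm across, origin under its centre. Leave alone.
- vacuum: Bystander: grey handheld crumb vacuum 270 mm long with a toggle switch on its handle, lying. Leave alone.
- clamp_foot: The clamp's rubber foot itself (see foot_sole).

How it is judged (in metres and radians):
On the way, in this order (a step that is already met when the one before it is completed fails the run):
1. All the trivets lie flat, one on another, in the bed (x of trivet1_mid in the frame of bed between -0.006 and 0.006 m and y of trivet1_mid in the frame of bed between -0.006 and 0.006 m and z of each of trivet1_mid, trivet2_mid, trivet3_mid in the frame of bed below 0.034 m and angle between each of trivet1_mid, trivet2_mid, trivet3_mid's own z axis and vertical below 0.04 rad and x of trivet2_mid in the frame of bed between -0.006 and 0.006 m and y of trivet2_mid in the frame of bed between -0.006 and 0.006 m and x of trivet3_mid in the frame of bed between -0.006 and 0.006 m and y of trivet3_mid in the frame of bed between -0.006 and 0.006 m), for 0.2 s.
2. With the clamp still open, the board lies level on the stack and is pressed down with more than 4 N (all of step 1 and x of board_mid in the frame of bed between -0.006 and 0.006 m and y of board_mid in the frame of bed between -0.006 and 0.006 m and z of board_mid in the frame of bed between 0.028 and 0.046 m and angle between board_mid's own z axis and vertical below 0.04 rad and value of joint clamp_handle below 0.5 rad and (contact force between board and trivet1 above 4 N or contact force between board and trivet2 above 4 N or contact force between board and trivet3 above 4 N)), for 0.2 s.
3. The clamp is over centre at its closed stop, its foot bears on the board on top of the stack, and the robot touches nothing, for 3 s (all of step 1 and x of board_mid in the frame of bed between -0.006 and 0.006 m and y of board_mid in the frame of bed between -0.006 and 0.006 m and z of board_mid in the frame of bed between 0.028 and 0.046 m and angle between board_mid's own z axis and vertical below 0.04 rad and value of joint clamp_handle above 1.75 rad and contact force between clamp_foot and board above 5 N and contact force between each of the arm, the fingers and anything else below 0.3 N), for 3 s.
4. The clamp is swung fully open again (value of joint clamp_handle below 0.12 rad), for 0.2 s.
At the end, for the whole second after the job is handed in: Every trivet lies flat on the mat, cork down, none on another (middle over the mat at least 15 mm inside its edges; height within 3 mm of lying directly on it; tilt under 0.05 rad), the board lies flat on the bare worktop, the clamp is open (handle below 0.12 rad), all at rest (x of trivet1_mid in the frame of mat_top between -0.12 and 0.12 m and y of trivet1_mid in the frame of mat_top between -0.06 and 0.06 m and z of each of trivet1_mid, trivet2_mid, trivet3_mid in the frame of mat_top below 0.009 m and angle between each of trivet1_mid, trivet2_mid, trivet3_mid, board_mid's own z axis and vertical below 0.05 rad and linear speed of each of trivet1, trivet2, trivet3, board below 0.02 m/s and x of trivet2_mid in the frame of mat_top between -0.12 and 0.12 m and y of trivet2_mid in the frame of mat_top between -0.06 and 0.06 m and x of trivet3_mid in the frame of mat_top between -0.12 and 0.12 m and y of trivet3_mid in the frame of mat_top between -0.06 and 0.06 m and height (world z) of board_mid below 0.0095 m and value of joint clamp_handle below 0.12 rad); the robot touches nothing.
It fails at once if The clamp foot presses on bare stoneware with more than 2 N (contact force between clamp_foot and trivet1 above 2 N or contact force between clamp_foot and trivet2 above 2 N or contact force between clamp_foot and trivet3 above 2 N).
It fails at once if A bystander (saucer, tablespoon, filter, vacuum) is moved by more than 30 mm (distance of any of saucer, tablespoon, filter, vacuum from where it was at the start of the episode above 0.03 m).
Of trivet1, trivet2, trivet3 only 2 to 3 are there at a start; the rules pass over those that are not, and their reading is None.
At some moment in a run one of trivet1, trivet2, trivet3, board may be knocked a few centimetres aside while the robot is not near it.
Once in a run the grip may slacken for a moment while it holds something.
It also fails if it takes over 210 s, if anything falls off the work surface, if the arm or the gripper's body presses on something with over 40 N, if the wrist force passes 120 N, or if a joint passes its speed limit or range.

ROBOT

A 7-joint arm with a two-finger parallel gripper is mounted at the origin on the work surface. World frame = base frame: x ahead of the robot, y to its left, z up, the work surface at z = 0. Lengths are in mm, angles in rad, forces in N, time in s.
With the tool pointing down it reaches from about 400 to 900 mm from the base axis. Payload 5.5 kg.
Tool frame: the origin (TCP) lies at the very end of the fingers, on their centre line; the grasp point (between the pads) lies 19 mm behind it; z points along the fingers, y is the line along which they close (so a half turn about z gives the same grasp; the last joint's range is limited). The gripper opens to 92 mm and grips with 3 to 60 N. Pads are 19 mm wide; open, the fingers measure 130 mm over their backs; the gripper's body (75 mm by 190 mm) begins 47 mm behind the grasp point.
Start: joints at [1.389, 0.501, -0.427, 1.55, 0.221, 1.138, -0.21], TCP at [279.713, -586.738, 192.629] pointing down, gripper open.
Joint ranges: [-2.88, 2.88], [-0.31, 2.03], [-1.54, 1.56], [0.2, 2.42], [-1.41, 4.55], [0.19, 2.02], [-2.57, 2.57]. Speed limits (rad/s): [2.57, 2.57, 3.14, 3.14, 3.14, 3.14, 3.14].

INTERFACE

Orientations are given as a unit quaternion [w, x, y, z].
In Python, from workcell import ctrl, eyes gives the robot as it stands. The module is installed in compiled form; this text tells all that it offers.
- The arm moves only by the tool play_rows, never from a script. Its argument "series" is a list of rows, each an object of numbers: "dx", "dy", "dz": the shift along the world's x, y, z in cm; "turn": the turn about the world's z in degrees; "gripper": the opening in per cent of the stroke, from 0 (shut) to 100 (fully open). A call has 1 to 12 rows; each row is the pose to reach, as a shift and turn from the pose commanded when the call began; what a row does not reach only later rows make up. A row lasts 1/10 s, in which the tool goes at most 50 mm and 8.59 degrees, less where a joint would pass 70% of its speed; a pose out of reach is approached as far as the arm can. A call with a gripper value outside its range is refused whole. The fingers move at their own pace and stop on an object; "newtons" is the grip in N (left out, the last holds). Time passes only in rows, so rows that repeat a pose let the fingers close. It gives the time, the measured TCP pose, the force, the opening and the grip force at its end, in the units of the state.
- ctrl.read_state(): the state, without advancing time (a new reading comes with each control period).
- eyes.snapshot(name): name is "side" or "top" or "wrist"; returns a dict with "img" (420x560x3 uint8, blue, green, red), "intrinsics" (3x3 intrinsics, pixels), "k1" (the pictures are not rectified: a ray, as slopes to the right and down, at radius r is drawn at 1 + k1 r^2 times it, then the intrinsics apply), "T" (4x4, takes a point from camera to world coordinates). Camera axes: x right, y up, looking along -z (the intrinsics and any distortion apply to the point x, -y, -z); pixel columns grow to the right and rows downward; lengths in mm; the calibration is good to about 2 mm. A picture is of the moment at which its call begins. There is no depth.
- ctrl.sign_off(): hands the job in; it is judged then, once.
The state is a dict: "time_s": time; "joints": joint angles; "dq": joint speeds; "effort": joint torques, N m; "tcp_pos": TCP position; "tool_rot": TCP orientation; "contact_force": force on the tool from outside, world axes, zero at the start; "wrist_torque": the same for the moment, N m; "finger_gap": finger opening in mm; "gripper_force": force on a finger pad.
Only numpy, scipy, OpenCV 4.12 (cv2) and the standard library are available. Lean on these libraries where they do the work, as an engineer would, in place of code of your own. Each camera call takes 0.05 s, during which the arm holds its last target. There are 200 camera calls.

## Working session

There is one attempt and no reset: what is moved stays moved. The work goes in short steps, Python scripts to look and compute and a tool call to move; the robot and the scene stay as the last step left them, time stands still between calls to the robot, and variables do not carry over. Pictures are saved under pics/ and viewed, at most 14 in all, crops included, and the job is handed in when it is done.

Besides the shell and the picture viewer there is one more tool, called after "Emit:" by a JSON object that holds its "name" and its "arguments". play_rows: Moves the arm, as the interface text tells. Its arguments: {"type":"object","properties":{"series":{"type":"array","items":{"type":"object","properties":{"dx":{"type":"number"},"dy":{"type":"number"},"dz":{"type":"number"},"turn":{"type":"number"},"gripper":{"type":"number"}}}},"newtons":{"type":"number"}},"required":["series"]}

```bash
mkdir -p pics; cat > h.py <<'E'
import numpy as np, cv2
from workcell import ctrl, eyes
def snap(n):
    s=eyes.snapshot(n); return s
def px2ray(s,uv):
    K=np.array(s["intrinsics"]);k=s["k1"];T=np.array(s["T"])
    p=cv2.undistortPoints(np.array(uv,float).reshape(-1,1,2),K,np.array([k,0,0,0.])).reshape(-1,2)
    d=np.c_[p[:,0],-p[:,1],-np.ones(len(p))]@T[:3,:3].T
    return T[:3,3],d
def onplane(s,uv,z):
    o,d=px2ray(s,uv); return o+d*((z-o[2])/d[:,2])[:,None]
def proj(s,P):
    T=np.array(s["T"]);K=np.array(s["intrinsics"])
    c=(np.array(P,float).reshape(-1,3)-T[:3,3])@T[:3,:3]
    x=c[:,0]/-c[:,2];y=-c[:,1]/-c[:,2];f=1+s["k1"]*(x*x+y*y)
    return np.c_[x*f*K[0,0]+K[0,2],y*f*K[1,1]+K[1,2]]
def st():
    q=ctrl.read_state(); print({k:np.round(q[k],3).tolist() for k in("time_s","tcp_pos","tool_rot","contact_force","finger_gap","gripper_force")}); return q
E
python3 - <<'E'
from h import *
st()
for n in("top","side"):
    s=snap(n); cv2.imwrite(f"pics/{n}0.png",s["img"]); print(n,np.round(s["T"],2).tolist(),np.round(s["intrinsics"],1).tolist(),s["k1"])
E
```

```text
{'time_s': 0.0, 'tcp_pos': [279.317, -586.074, 191.584], 'tool_rot': [-0.001, 0.975, 0.221, -0.0], 'contact_force': [-0.079, 0.058, -0.926], 'finger_gap': 91.682, 'gripper_force': 0.0}
top [[-0.01, 0.99, -0.14, 408.85], [-1.0, -0.02, -0.02, -18.25], [-0.02, 0.14, 0.99, 1502.47], [0.0, 0.0, 0.0, 1.0]] [[438.9, 0.0, 284.3], [0.0, 438.9, 212.8], [0.0, 0.0, 1.0]] -0.11664515367228842
side [[-0.99, 0.06, -0.08, 508.45], [-0.1, -0.66, 0.75, 974.28], [-0.01, 0.75, 0.66, 1003.0], [0.0, 0.0, 0.0, 1.0]] [[453.2, 0.0, 271.2], [0.0, 453.2, 209.5], [0.0, 0.0, 1.0]] 0.0064541255738629205
```

View pics/top0.png

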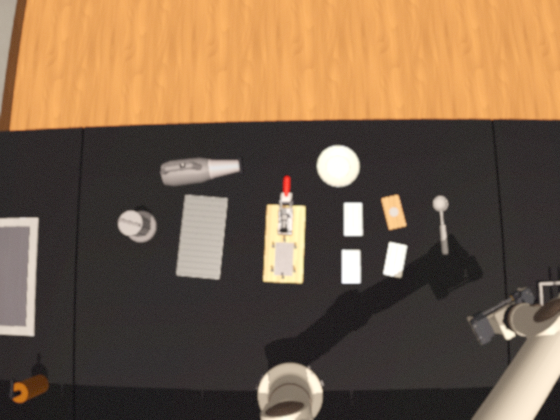

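View pics/side0.png

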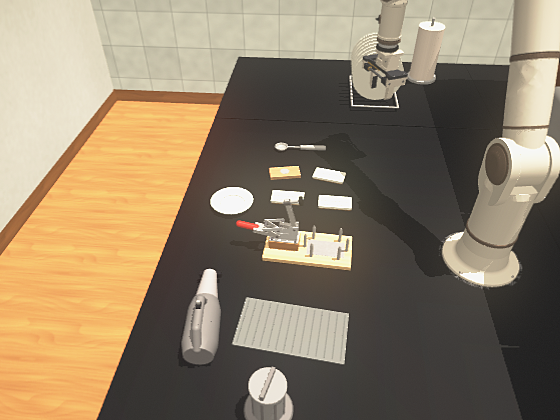

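The top view shows three white trivets at about (353,219), (351,266) and (395,259). The board is at (394,212), the press at (285,243) with its red handle at (287,186), and the mat at (203,237). The side view agrees.

```bash
cat >> h.py <<'E'
def rects(s,mask,z,amin=150,amax=1e5):
    out=[]
    for c in cv2.findContours(mask.astype(np.uint8),cv2.RETR_EXTERNAL,cv2.CHAIN_APPROX_NONE)[0]:
        if not amin<cv2.contourArea(c)<amax: continue
        w=onplane(s,c.reshape(-1,2),z)
        (cx,cy),(a,b),t=cv2.minAreaRect(w[:,:2].astype(np.float32))
        if a<b: a,b,t=b,a,t+90
        out.append((cx,cy,a,b,(t+90)%180-90,*c.reshape(-1,2).mean(0)))
    return np.round(out,1)
E
python3 - <<'E'
from h import *
s=snap("top"); im=s["img"]; 
hsv=cv2.cvtColor(im,cv2.COLOR_BGR2HSV); H,S,V=cv2.split(hsv)
roi=np.zeros(H.shape,bool); roi[135:300,150:460]=1
print("white\n",rects(s,roi&(V>170)&(S<60),12,200))
print("wood\n",rects(s,roi&(S>70)&(V>120)&(H>8)&(H<40),14,150))
print("red\n",rects(s,roi&(S>120)&((H<6)|(H>170))&(V>100),90,20))
m=roi.copy(); m[:,240:]=0; m[:190]=0; m[:,:172]=0
print("mat\n",rects(s,m&(V>80)&(S<60),3,500))
for u in [(351,219),(394,230),(203,237),(285,260)]: print(u,hsv[u[1],u[0]])
s2=snap("wrist"); cv2.imwrite("pics/w0.png",s2["img"]); print(np.round(s2["T"],3).tolist(),np.round(s2["intrinsics"],1).tolist(),s2["k1"])
E
```

```text
white
 [[ 426.4 -212.9  111.5   61.1   -1.6  350.9  266.3]
 [ 447.  -362.1  114.8   64.7  -13.   394.5  259.3]
 [ 456.8   14.7  113.3   74.8   -3.   283.4  258.5]
 [ 589.5 -224.9  114.5   61.8   -1.8  352.7  218.9]
 [ 586.5 -526.8  152.6   42.6   -3.8  441.5  217.2]
 [ 536.   294.4  275.   146.3   -5.9  202.   236.8]
 [ 610.9    9.1  141.8   51.3   -0.9  285.   212.5]
 [ 773.   302.7  268.5   58.8  -85.8  198.1  169.8]
 [ 775.8 -178.6  146.4  146.1  -46.   337.8  165.7]]
wood
 [[ 508.2   12.3  268.3  138.8   -3.3  285.   245. ]
 [ 610.2 -364.   118.4   68.2   12.   393.2  211.9]]
red
 [[694.2   1.6  66.8  26.3  -0.9 286.2 184.6]]
mat
 [[538.1 296.8 288.6 160.5  -5.7 201.7 236.5]]
(351, 219) [  0   0 255]
(394, 230) [ 9 67 72]
(203, 237) [ 16  25 197]
(285, 260) [ 12  25 230]
[[0.431, 0.863, 0.264, 350.502], [-0.903, 0.412, 0.124, -552.77], [-0.001, -0.292, 0.957, 384.37], [0.0, 0.0, 0.0, 1.0]] [[306.9, 0.0, 284.1], [0.0, 306.9, 205.6], [0.0, 0.0, 1.0]] -0.06288357596328283
```

Emit:
{"name": "play_rows", "arguments": {"series": [{"dx": 2, "dy": 4, "turn": -6, "gripper": 100}, {"dx": 4, "dy": 9, "turn": -12}, {"dx": 6, "dy": 14, "turn": -18}, {"dx": 8, "dy": 19, "turn": -24}, {"dx": 10, "dy": 24, "turn": -27}, {"dx": 12, "dy": 29, "turn": -27}, {"dx": 14, "dy": 34, "turn": -27}, {"dx": 14.7, "dy": 37.4, "turn": -27}, {"dx": 14.7, "dy": 37.4, "turn": -27}, {"dx": 14.7, "dy": 37.4, "turn": -27}, {"dx": 14.7, "dy": 37.4, "turn": -27}]}}

```text
schema error: expected keys dx, dy, dz, turn, gripper
```

```bash
cat >> h.py <<'E'
def yaw(q): 
    r=q["tool_rot"]; return np.degrees(2*np.arctan2(r[2],r[1]))
E
python3 - <<'E'
from h import *
q=st(); print(yaw(q),np.round(q["joints"],2))
s=snap("wrist"); im=s["img"]; cv2.imwrite("pics/w1.png",im)
H,S,V=cv2.split(cv2.cvtColor(im,cv2.COLOR_BGR2HSV))
print(rects(s,(V>170)&(S<60),12,800)); print(proj(s,[q["tcp_pos"]]))
E
```

```text
{'time_s': 0.2, 'tcp_pos': [279.443, -586.334, 191.953], 'tool_rot': [-0.001, 0.975, 0.221, -0.0], 'contact_force': [0.096, -0.573, 0.822], 'finger_gap': 92.042, 'gripper_force': 0.0}
25.48577602199831 [ 1.39  0.5  -0.43  1.55  0.22  1.14 -0.21]
[[-1.237e+02 -6.067e+02  6.208e+02  1.082e+02 -6.190e+01  2.050e+02
   4.002e+02]
 [ 5.000e-01 -5.189e+02  6.400e+01  4.420e+01  2.540e+01  1.594e+02
   3.244e+02]
 [ 1.193e+02 -6.625e+02  4.752e+02  2.350e+01 -6.490e+01  2.857e+02
   3.014e+02]
 [-2.300e+01 -2.961e+02  1.633e+02  5.980e+01 -1.100e+01  1.690e+01
   2.792e+02]
 [ 2.401e+02 -7.764e+02  1.058e+02  3.790e+01  7.180e+01  3.990e+02
   2.626e+02]
 [ 1.070e+02 -4.971e+02  1.070e+02  3.800e+01 -2.080e+01  1.693e+02
   2.624e+02]
 [ 3.367e+02 -9.394e+02  1.392e+02  4.980e+01 -8.240e+01  5.236e+02
   2.470e+02]]
[[283.90572323 233.78947724]]
```

View pics/w1.png

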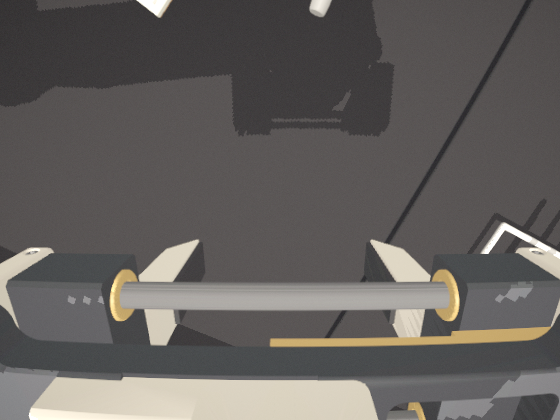

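The wrist view shows the fingers at (180,290) and (395,280), with the TCP at (284,234). An object straight below a hover at this height appears above row 240, so it isn't hidden. Each row needs all five keys.

Emit:
{"name": "play_rows", "arguments": {"series": [{"dx": 2, "dy": 4, "dz": 0, "turn": -6, "gripper": 100}, {"dx": 4, "dy": 9, "dz": 0, "turn": -12, "gripper": 100}, {"dx": 6, "dy": 14, "dz": 0, "turn": -18, "gripper": 100}, {"dx": 8, "dy": 19, "dz": 0, "turn": -24, "gripper": 100}, {"dx": 10, "dy": 24, "dz": 0, "turn": -27, "gripper": 100}, {"dx": 12, "dy": 29, "dz": 0, "turn": -27, "gripper": 100}, {"dx": 14, "dy": 34, "dz": 0, "turn": -27, "gripper": 100}, {"dx": 14.7, "dy": 37.4, "dz": 0, "turn": -27, "gripper": 100}, {"dx": 14.7, "dy": 37.4, "dz": 0, "turn": -27, "gripper": 100}, {"dx": 14.7, "dy": 37.4, "dz": 0, "turn": -27, "gripper": 100}, {"dx": 14.7, "dy": 37.4, "dz": 0, "turn": -27, "gripper": 100}], "newtons": 25}}

```text
time_s: 1.35
tcp_pos: [426.3, -214.1, 192.6]
tool_rot: [0.0, 1.0, -0.014, -0.0]
contact_force: [-0.7, -0.3, -0.3]
finger_gap: 91.8
gripper_force: 0.0
```

```bash
cat > tri.py <<'E'
from h import *
import sys
z=float(sys.argv[1]) if len(sys.argv)>1 else 12
q=st(); print("yaw",yaw(q),np.round(q["joints"],2))
s=snap("wrist"); im=s["img"]
H,S,V=cv2.split(cv2.cvtColor(im,cv2.COLOR_BGR2HSV)); V[244:]=0
print("white",rects(s,(V>150)&(S<60),z,800).tolist())
print("wood",rects(s,(V>70)&(S>80)&(H>5)&(H<40),z,800).tolist())
t=snap("top");H,S,V=cv2.split(cv2.cvtColor(t["img"],cv2.COLOR_BGR2HSV)); V[:140]=0;V[300:]=0;V[:,:150]=0;V[:,460:]=0
print("top white\n",rects(t,(V>170)&(S<60),12,200,900))
if len(sys.argv)>2: cv2.imwrite("pics/"+sys.argv[2]+".png",im)
E
python3 tri.py 12 w2
```

```text
{'time_s': 1.35, 'tcp_pos': [426.265, -214.141, 192.637], 'tool_rot': [0.0, 1.0, -0.014, -0.0], 'contact_force': [-0.662, -0.332, -0.288], 'finger_gap': 91.775, 'gripper_force': 0.0}
yaw -1.5813399916586104 [ 0.9   0.2  -0.55  1.97  0.12  1.01 -1.3 ]
white [[424.9, -212.3, 108.9, 60.5, -1.4, 282.3, 177.0], [452.4, 16.8, 116.0, 63.5, -3.3, 98.0, 157.5], [445.6, -363.0, 109.7, 60.5, -12.9, 404.3, 158.2], [577.4, -224.3, 92.8, 59.4, -1.5, 289.1, 42.9]]
wood [[591.3, -367.4, 76.6, 64.2, 11.7, 415.4, 30.6], [502.3, -54.2, 258.5, 7.2, -3.3, 147.4, 110.8], [580.1, 2.4, 123.4, 71.0, -23.2, 92.1, 57.7]]
top white
 [[ 426.5 -215.9  115.8   61.5   -5.6  353.   267.1]
 [ 456.4   14.7  114.9   71.4   -5.4  283.5  258.8]
 [ 587.8 -224.9  111.1   61.8   -1.8  352.8  219. ]
 [ 564.1 -527.3  197.4   43.1   -2.3  442.2  223.9]
 [ 610.9    9.1  141.8   51.2   -0.9  285.   212.6]
 [ 773.7  302.7  268.    58.6  -86.9  197.2  170. ]]
```

View pics/w2.png

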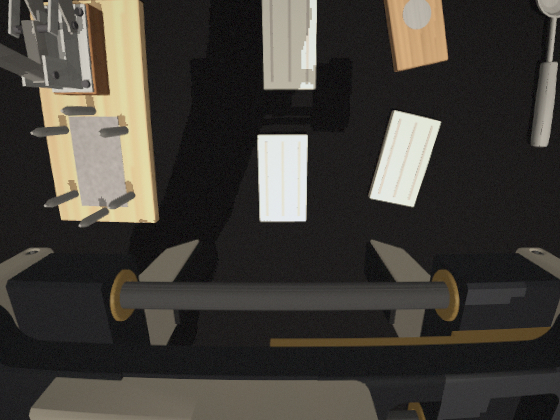

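The wrist view shows trivet A at (282,177), B (upper) at (289,43) and C at (404,158). The bed is at (98,157) with its six pins visible. Now I grasp A.

Emit:
{"name": "play_rows", "arguments": {"series": [{"dx": -0.1, "dy": 0.2, "dz": -4, "turn": 0, "gripper": 100}, {"dx": -0.1, "dy": 0.2, "dz": -8.5, "turn": 0, "gripper": 100}, {"dx": -0.1, "dy": 0.2, "dz": -13, "turn": 0, "gripper": 100}, {"dx": -0.1, "dy": 0.2, "dz": -17, "turn": 0, "gripper": 100}, {"dx": -0.1, "dy": 0.2, "dz": -18.9, "turn": 0, "gripper": 100}, {"dx": -0.1, "dy": 0.2, "dz": -18.9, "turn": 0, "gripper": 100}, {"dx": -0.1, "dy": 0.2, "dz": -18.9, "turn": 0, "gripper": 60}, {"dx": -0.1, "dy": 0.2, "dz": -18.9, "turn": 0, "gripper": 50}, {"dx": -0.1, "dy": 0.2, "dz": -18.9, "turn": 0, "gripper": 50}, {"dx": -0.1, "dy": 0.2, "dz": -18.9, "turn": 0, "gripper": 50}, {"dx": -0.1, "dy": 0.2, "dz": -18.9, "turn": 0, "gripper": 50}, {"dx": -0.1, "dy": 0.2, "dz": -18.9, "turn": 0, "gripper": 50}], "newtons": 30}}

```text
time_s: 2.65
tcp_pos: [426.0, -211.0, 4.1]
tool_rot: [0.0, 1.0, -0.013, 0.0]
contact_force: [-0.4, 0.1, -0.6]
finger_gap: 48.9
gripper_force: 0.0
```

The gap is 48.9 mm with no force, so the trivet isn't between the pads. I'll look again.

Emit:
{"name": "play_rows", "arguments": {"series": [{"dx": 0, "dy": 0, "dz": 0, "turn": 0, "gripper": 100}, {"dx": 0, "dy": 0, "dz": 0, "turn": 0, "gripper": 100}, {"dx": 0, "dy": 0, "dz": 0, "turn": 0, "gripper": 100}, {"dx": 0, "dy": 0, "dz": 0, "turn": 0, "gripper": 100}, {"dx": 0, "dy": 0, "dz": 0, "turn": 0, "gripper": 100}, {"dx": 0, "dy": 0, "dz": 4, "turn": 0, "gripper": 100}, {"dx": 0, "dy": 0, "dz": 9, "turn": 0, "gripper": 100}, {"dx": 0, "dy": 0, "dz": 14, "turn": 0, "gripper": 100}, {"dx": 0, "dy": 0, "dz": 18.9, "turn": 0, "gripper": 100}, {"dx": 0, "dy": 0, "dz": 18.9, "turn": 0, "gripper": 100}, {"dx": 0, "dy": 0, "dz": 18.9, "turn": 0, "gripper": 100}, {"dx": 0, "dy": 0, "dz": 18.9, "turn": 0, "gripper": 100}]}}

```text
time_s: 3.85
tcp_pos: [424.5, -210.4, 191.5]
tool_rot: [-0.0, 1.0, -0.013, -0.001]
contact_force: [0.4, 0.7, 0.2]
finger_gap: 92.0
gripper_force: 0.0
```

```bash
python3 tri.py 12 w3
```

```text
{'time_s': 3.85, 'tcp_pos': [424.541, -210.419, 191.482], 'tool_rot': [-0.0, 1.0, -0.013, -0.001], 'contact_force': [0.441, 0.662, 0.187], 'finger_gap': 91.959, 'gripper_force': 0.0}
yaw -1.5191893911146273 [ 0.92  0.2  -0.57  1.97  0.13  1.01 -1.31]
white [[425.4, -212.3, 108.2, 60.4, -1.4, 285.6, 175.5], [453.0, 16.7, 116.0, 63.5, -3.4, 100.5, 155.9], [445.5, -362.8, 109.4, 60.4, -12.8, 408.1, 156.7], [576.6, -224.4, 89.1, 59.4, -1.4, 292.4, 41.4]]
wood [[590.0, -367.6, 74.1, 64.3, 11.7, 420.0, 30.3], [500.5, -53.9, 256.3, 7.5, -3.5, 150.2, 109.5], [574.9, 0.8, 115.9, 69.0, -27.1, 94.9, 65.9]]
top white
 [[ 426.4 -212.9  111.5   61.2   -1.6  351.1  266. ]
 [ 456.8   14.7  113.3   68.    -3.   283.5  258.8]
 [ 587.8 -224.9  111.1   61.8   -1.8  352.7  218.8]
 [ 564.1 -527.3  197.4   43.1   -2.3  442.2  223.9]
 [ 610.9    9.1  141.8   51.2   -0.9  285.   212.6]
 [ 773.6  302.7  268.1   58.7  -86.6  196.7  169.8]]
```

View pics/w3.png

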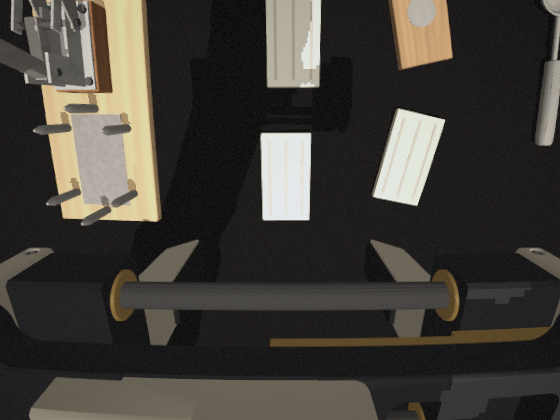

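The trivet hasn't moved (285,176) and nothing else is disturbed. I'll go down 2 mm lower, close again and check from the side.

Emit:
{"name": "play_rows", "arguments": {"series": [{"dx": 0.1, "dy": -0.2, "dz": -4, "turn": 0, "gripper": 100}, {"dx": 0.1, "dy": -0.2, "dz": -8.5, "turn": 0, "gripper": 100}, {"dx": 0.1, "dy": -0.2, "dz": -13, "turn": 0, "gripper": 100}, {"dx": 0.1, "dy": -0.2, "dz": -17, "turn": 0, "gripper": 100}, {"dx": 0.1, "dy": -0.2, "dz": -19, "turn": 0, "gripper": 100}, {"dx": 0.1, "dy": -0.2, "dz": -19, "turn": 0, "gripper": 100}, {"dx": 0.1, "dy": -0.2, "dz": -19, "turn": 0, "gripper": 72}, {"dx": 0.1, "dy": -0.2, "dz": -19, "turn": 0, "gripper": 72}, {"dx": 0.1, "dy": -0.2, "dz": -19, "turn": 0, "gripper": 72}, {"dx": 0.1, "dy": -0.2, "dz": -19, "turn": 0, "gripper": 72}]}}

```text
time_s: 4.95
tcp_pos: [427.6, -213.4, 3.8]
tool_rot: [0.001, 1.0, -0.013, 0.001]
contact_force: [-0.1, -0.1, -0.1]
finger_gap: 67.5
gripper_force: 0.0
```

```bash
python3 - <<'E'
from h import *
q=st()
s=snap("side"); p=proj(s,[[425,-212,6]])[0]; print(p)
u,v=p.astype(int); a=s["img"][v-60:v+50,u-70:u+70]; a=cv2.resize(a,None,fx=4,fy=4,interpolation=cv2.INTER_CUBIC)
w=snap("wrist")["img"][60:260,130:430]
w=cv2.resize(w,(a.shape[1]//2*1,int(200/300*(a.shape[1]//2)))) 
c=np.zeros((a.shape[0]+w.shape[0]*0,a.shape[1],3),np.uint8); c[:]=a
c[-w.shape[0]:,:w.shape[1]]=w
cv2.imwrite("pics/s4.png",c)
E
```

```text
{'time_s': 4.95, 'tcp_pos': [427.588, -213.372, 3.794], 'tool_rot': [0.001, 1.0, -0.013, 0.001], 'contact_force': [-0.101, -0.134, -0.07], 'finger_gap': 67.474, 'gripper_force': 0.0}
[334.88137748 202.65300358]
```

View pics/s4.png

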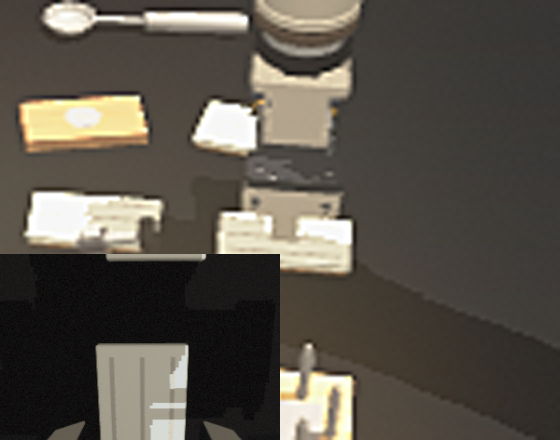

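The side crop shows the trivet at (285,240) with the finger ending above it. In the wrist picture the fingertip corners, (204,243) and (366,243), lie about 30 mm above the reported TCP. So the real fingertips end about 30 mm short of the stated TCP. I'll feel for the table.

Emit:
{"name": "play_rows", "arguments": {"series": [{"dx": 0, "dy": 0, "dz": 0, "turn": 0, "gripper": 100}, {"dx": 0, "dy": 0, "dz": 0, "turn": 0, "gripper": 100}, {"dx": 0, "dy": 0, "dz": 0, "turn": 0, "gripper": 100}, {"dx": 0, "dy": 0, "dz": -0.5, "turn": 0, "gripper": 100}, {"dx": 0, "dy": 0, "dz": -1, "turn": 0, "gripper": 100}, {"dx": 0, "dy": 0, "dz": -1.4, "turn": 0, "gripper": 100}, {"dx": 0, "dy": 0, "dz": -1.8, "turn": 0, "gripper": 100}, {"dx": 0, "dy": 0, "dz": -1.8, "turn": 0, "gripper": 100}, {"dx": 0, "dy": 0, "dz": -1.8, "turn": 0, "gripper": 100}]}}

```text
time_s: 5.95
tcp_pos: [426.6, -212.6, -15.6]
tool_rot: [-0.0, 1.0, -0.013, -0.0]
contact_force: [-0.6, -0.3, -0.1]
finger_gap: 91.8
gripper_force: 0.0
```

```bash
python3 - <<'E'
from h import *
q=st(); s=snap("wrist"); print(np.round(s["T"],1)[:3,3], proj(s,[q["tcp_pos"]]))
im=s["img"]; cv2.imwrite("pics/w5.png",cv2.resize(im[100:340,100:470],None,fx=2,fy=2))
E
```

```text
{'time_s': 5.95, 'tcp_pos': [426.614, -212.583, -15.576], 'tool_rot': [-0.0, 1.0, -0.013, -0.0], 'contact_force': [-0.62, -0.279, -0.088], 'finger_gap': 91.814, 'gripper_force': 0.0}
[ 505.3 -214.8  176.9] [[283.7347364  233.89954969]]
```

View pics/w5.png

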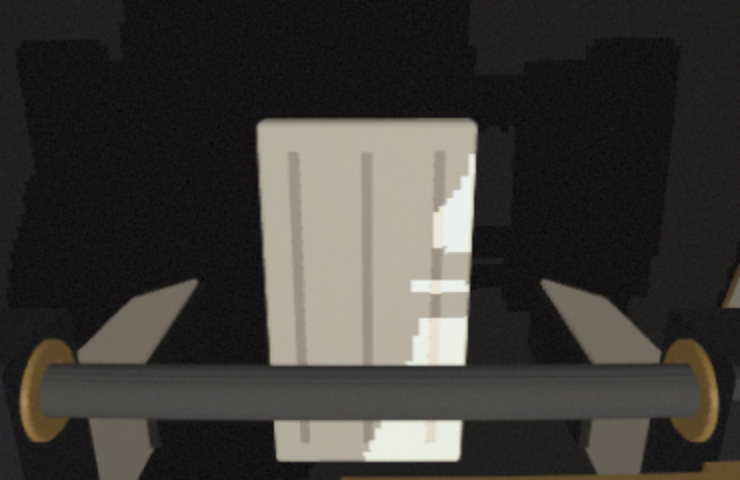

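No contact at a reported z of -15.6. The trivet sits between the fingers at crop (365,290), and the tips at (198,281) and (541,281) are still above the table. I'll keep descending.

Emit:
{"name": "play_rows", "arguments": {"series": [{"dx": 0, "dy": 0, "dz": -0.3, "turn": 0, "gripper": 100}, {"dx": 0, "dy": 0, "dz": -0.6, "turn": 0, "gripper": 100}, {"dx": 0, "dy": 0, "dz": -0.8, "turn": 0, "gripper": 100}, {"dx": 0, "dy": 0, "dz": -0.8, "turn": 0, "gripper": 100}]}}

```text
time_s: 6.4
tcp_pos: [426.4, -212.6, -23.7]
tool_rot: [-0.0, 1.0, -0.013, -0.0]
contact_force: [-1.2, -0.9, -0.3]
finger_gap: 91.8
gripper_force: 0.0
```

Emit:
{"name": "play_rows", "arguments": {"series": [{"dx": 0, "dy": 0, "dz": -0.2, "turn": 0, "gripper": 100}, {"dx": 0, "dy": 0, "dz": -0.2, "turn": 0, "gripper": 100}, {"dx": 0, "dy": 0, "dz": -0.2, "turn": 0, "gripper": 100}]}}

```text
time_s: 6.7
tcp_pos: [426.7, -212.7, -25.4]
tool_rot: [-0.0, 1.0, -0.013, -0.0]
contact_force: [-0.6, 0.9, -0.1]
finger_gap: 92.1
gripper_force: 0.0
```

Emit:
{"name": "play_rows", "arguments": {"series": [{"dx": 0, "dy": 0, "dz": -0.1, "turn": 0, "gripper": 100}, {"dx": 0, "dy": 0, "dz": -0.2, "turn": 0, "gripper": 100}, {"dx": 0, "dy": 0, "dz": -0.2, "turn": 0, "gripper": 100}]}}

```text
time_s: 7.0
tcp_pos: [426.6, -212.7, -27.5]
tool_rot: [-0.0, 1.0, -0.013, -0.0]
contact_force: [0.1, 1.0, -0.3]
finger_gap: 91.6
gripper_force: 0.0
```

Emit:
{"name": "play_rows", "arguments": {"series": [{"dx": 0, "dy": 0, "dz": -0.1, "turn": 0, "gripper": 100}, {"dx": 0, "dy": 0, "dz": -0.2, "turn": 0, "gripper": 100}, {"dx": 0, "dy": 0, "dz": -0.2, "turn": 0, "gripper": 100}]}}

```text
time_s: 7.3
tcp_pos: [426.6, -212.7, -29.5]
tool_rot: [-0.0, 1.0, -0.013, -0.0]
contact_force: [1.1, -0.0, 0.8]
finger_gap: 91.4
gripper_force: 0.0
```

Emit:
{"name": "play_rows", "arguments": {"series": [{"dx": 0, "dy": 0, "dz": 0, "turn": 0, "gripper": 50}, {"dx": 0, "dy": 0, "dz": 0, "turn": 0, "gripper": 50}, {"dx": 0, "dy": 0, "dz": 0, "turn": 0, "gripper": 50}, {"dx": 0, "dy": 0, "dz": 0, "turn": 0, "gripper": 50}, {"dx": 0, "dy": 0, "dz": 0, "turn": 0, "gripper": 50}, {"dx": 0, "dy": 0, "dz": 0, "turn": 0, "gripper": 50}]}}

```text
time_s: 7.9
tcp_pos: [426.7, -212.7, -29.4]
tool_rot: [-0.0, 1.0, -0.013, 0.0]
contact_force: [0.4, -0.2, 0.1]
finger_gap: 59.5
gripper_force: 30.0
```

Emit:
{"name": "play_rows", "arguments": {"series": [{"dx": 0, "dy": 0, "dz": 0, "turn": 0, "gripper": 80}, {"dx": 0, "dy": 0, "dz": 0, "turn": 0, "gripper": 80}, {"dx": 0, "dy": 0, "dz": 0, "turn": 0, "gripper": 80}, {"dx": 0, "dy": 0, "dz": -0.1, "turn": 0, "gripper": 80}, {"dx": 0, "dy": 0, "dz": -0.3, "turn": 0, "gripper": 80}, {"dx": 0, "dy": 0, "dz": -0.3, "turn": 0, "gripper": 80}, {"dx": 0, "dy": 0, "dz": -0.3, "turn": 0, "gripper": 80}]}}

```text
time_s: 8.6
tcp_pos: [426.6, -212.7, -32.5]
tool_rot: [-0.0, 1.0, -0.013, -0.0]
contact_force: [0.0, 0.4, -0.7]
finger_gap: 73.7
gripper_force: 0.0
```

Emit:
{"name": "play_rows", "arguments": {"series": [{"dx": 0, "dy": 0, "dz": -0.1, "turn": 0, "gripper": 80}, {"dx": 0, "dy": 0, "dz": -0.2, "turn": 0, "gripper": 80}, {"dx": 0, "dy": 0, "dz": -0.2, "turn": 0, "gripper": 80}]}}

```text
time_s: 8.9
tcp_pos: [426.8, -212.8, -33.8]
tool_rot: [0.0, 1.0, -0.013, -0.0]
contact_force: [-1.8, 1.0, 8.3]
finger_gap: 73.3
gripper_force: 4.2
```

The table contact comes at a reported z of about -33.5, so the real tips are at z_rep + 33. Before carrying anything I'll look at the bed from straight above.

Emit:
{"name": "play_rows", "arguments": {"series": [{"dx": 0, "dy": 0, "dz": 4, "turn": 0, "gripper": 100}, {"dx": 0, "dy": 0, "dz": 9, "turn": 0, "gripper": 100}, {"dx": 0, "dy": 1, "dz": 14, "turn": -1.9, "gripper": 100}, {"dx": 0, "dy": 4, "dz": 18, "turn": -1.9, "gripper": 100}, {"dx": 1, "dy": 8, "dz": 21, "turn": -1.9, "gripper": 100}, {"dx": 2, "dy": 12.5, "dz": 22.6, "turn": -1.9, "gripper": 100}, {"dx": 2.6, "dy": 17, "dz": 22.6, "turn": -1.9, "gripper": 100}, {"dx": 2.6, "dy": 21, "dz": 22.6, "turn": -1.9, "gripper": 100}, {"dx": 2.6, "dy": 22.8, "dz": 22.6, "turn": -1.9, "gripper": 100}, {"dx": 2.6, "dy": 22.8, "dz": 22.6, "turn": -1.9, "gripper": 100}, {"dx": 2.6, "dy": 22.8, "dz": 22.6, "turn": -1.9, "gripper": 100}]}}

```text
time_s: 10.0
tcp_pos: [452.6, 15.0, 191.5]
tool_rot: [0.0, 1.0, -0.029, -0.0]
contact_force: [-0.1, -0.5, -0.5]
finger_gap: 91.6
gripper_force: 0.0
```

```bash
python3 tri.py 15 w6
```

```text
{'time_s': 10.0, 'tcp_pos': [452.561, 14.955, 191.534], 'tool_rot': [0.0, 1.0, -0.029, -0.0], 'contact_force': [-0.063, -0.532, -0.478], 'finger_gap': 91.572, 'gripper_force': 0.0}
yaw -3.3641347419165197 [ 0.59  0.17 -0.75  2.02  0.14  1.   -1.85]
white [[425.9, -210.9, 109.3, 60.2, -1.6, 462.9, 187.8], [585.7, -222.4, 108.8, 60.0, -1.2, 484.1, 52.4]]
wood [[506.7, 11.4, 259.0, 130.9, -3.4, 275.1, 145.7]]
top white
 [[ 426.4 -212.9  111.6   61.2   -1.6  350.9  266.3]
 [ 447.  -362.1  114.8   64.7  -13.   394.6  259.5]
 [ 589.5 -224.9  114.5   61.8   -1.8  352.7  218.9]
 [ 564.1 -527.3  197.4   43.1   -2.3  442.2  223.9]
 [ 773.6  302.7  268.1   58.7  -86.6  198.2  169.8]]
```

View pics/w6.png

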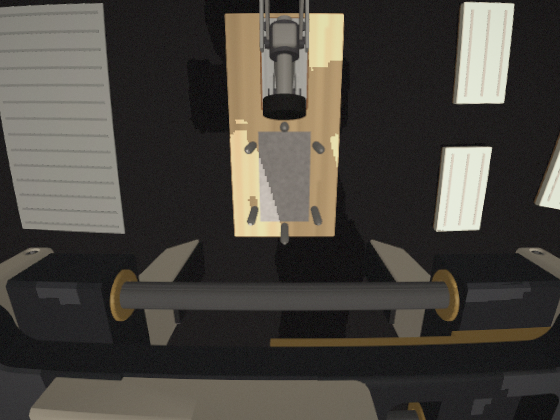

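The view from above shows the press base centred at (275,146), the bed pad spanning (258–310, 131–222), the six pins around it and the open clamp's foot at (284,100), clear of the bed. The bed centre is about (454.3, 14.5) with yaw -3.4°. I go back to A and grasp it at the proper depth.

Emit:
{"name": "play_rows", "arguments": {"series": [{"dx": 0, "dy": -4.5, "dz": 0, "turn": 1.8, "gripper": 100}, {"dx": -0.5, "dy": -9, "dz": 0, "turn": 1.8, "gripper": 100}, {"dx": -1.5, "dy": -13.5, "dz": -1, "turn": 1.8, "gripper": 100}, {"dx": -2.5, "dy": -18, "dz": -3, "turn": 1.8, "gripper": 100}, {"dx": -2.75, "dy": -21.5, "dz": -5, "turn": 1.8, "gripper": 100}, {"dx": -2.75, "dy": -22.7, "dz": -8, "turn": 1.8, "gripper": 100}, {"dx": -2.75, "dy": -22.7, "dz": -12.5, "turn": 1.8, "gripper": 100}, {"dx": -2.75, "dy": -22.7, "dz": -17, "turn": 1.8, "gripper": 100}, {"dx": -2.75, "dy": -22.7, "dz": -20.5, "turn": 1.8, "gripper": 100}, {"dx": -2.75, "dy": -22.7, "dz": -22.2, "turn": 1.8, "gripper": 100}, {"dx": -2.75, "dy": -22.7, "dz": -22.2, "turn": 1.8, "gripper": 100}, {"dx": -2.75, "dy": -22.7, "dz": -22.2, "turn": 1.8, "gripper": 100}]}}

```text
time_s: 11.3
tcp_pos: [424.2, -212.9, -31.1]
tool_rot: [-0.0, 1.0, -0.015, -0.001]
contact_force: [0.3, 0.0, 0.5]
finger_gap: 92.1
gripper_force: 0.0
```

Emit:
{"name": "play_rows", "arguments": {"series": [{"dx": 0, "dy": 0, "dz": 0, "turn": 0, "gripper": 50}, {"dx": 0, "dy": 0, "dz": 0, "turn": 0, "gripper": 50}, {"dx": 0, "dy": 0, "dz": 0, "turn": 0, "gripper": 50}, {"dx": 0, "dy": 0, "dz": 0, "turn": 0, "gripper": 50}, {"dx": 0, "dy": 0, "dz": 0, "turn": 0, "gripper": 50}, {"dx": 0, "dy": 0, "dz": 0, "turn": 0, "gripper": 50}, {"dx": 0, "dy": 0, "dz": 3, "turn": 0, "gripper": 50}, {"dx": 0, "dy": 0, "dz": 7, "turn": 0, "gripper": 50}, {"dx": 0, "dy": 0, "dz": 11, "turn": 0, "gripper": 50}, {"dx": 0, "dy": 0, "dz": 14, "turn": 0, "gripper": 50}, {"dx": 0, "dy": 0, "dz": 14, "turn": 0, "gripper": 50}, {"dx": 0, "dy": 0, "dz": 14, "turn": 0, "gripper": 50}], "newtons": 40}}

```text
time_s: 12.5
tcp_pos: [425.1, -212.0, 109.8]
tool_rot: [0.001, 1.0, -0.014, 0.0]
contact_force: [0.1, 0.4, -1.8]
finger_gap: 59.6
gripper_force: 40.0
```

```bash
cat > held.py <<'E'
from h import *
q=st(); print("yaw",yaw(q)); s=snap("wrist"); im=s["img"]
H,S,V=cv2.split(cv2.cvtColor(im,cv2.COLOR_BGR2HSV)); V[236:]=0; V[:,:205]=0; V[:,366:]=0
m=((V>90)&(V<=255)).astype(np.uint8)
z=q["tcp_pos"][2]+33.3-2.3+12   # top face of a trivet gripped 2.3 mm above its underside
a=np.radians(yaw(q)); R=np.array([[np.cos(a),np.sin(a)],[-np.sin(a),np.cos(a)]])
for c in cv2.findContours(m,cv2.RETR_EXTERNAL,cv2.CHAIN_APPROX_NONE)[0]:
    if cv2.contourArea(c)<2000: continue
    w=(onplane(s,c.reshape(-1,2),z)[:,:2]-q["tcp_pos"][:2])@R.T
    mid=w[(w[:,0]>w[:,0].max()-40)&(w[:,0]<w[:,0].max()-8)]
    l=mid[mid[:,1]>0];r=mid[mid[:,1]<0]
    print("front x %.1f left %.1f right %.1f ycentre %.1f tilt %.2f %.2f"%(np.percentile(w[:,0],98),np.median(l[:,1]),np.median(r[:,1]),(np.median(l[:,1])+np.median(r[:,1]))/2,np.degrees(np.polyfit(l[:,0],l[:,1],1)[0]),np.degrees(np.polyfit(r[:,0],r[:,1],1)[0])))
cv2.imwrite("pics/held.png",im)
E
python3 held.py
```

```text
{'time_s': 12.5, 'tcp_pos': [425.132, -212.047, 109.825], 'tool_rot': [0.001, 1.0, -0.014, 0.0], 'contact_force': [0.139, 0.361, -1.779], 'finger_gap': 59.574, 'gripper_force': 39.999}
yaw -1.6306215341183037
front x 55.9 left 29.0 right -29.4 ycentre -0.2 tilt 32.27 -33.07
front x 126.5 left 10.9 right -19.2 ycentre -4.1 tilt 12.00 -23.90
```

Gripped (gap 59.6 mm, 40 N), and the held trivet is centred. Next I carry it over the bed and enter the pins.

Emit:
{"name": "play_rows", "arguments": {"series": [{"dx": 0.4, "dy": 3, "dz": 0, "turn": -0.5, "gripper": 50}, {"dx": 0.8, "dy": 6.5, "dz": 0, "turn": -1, "gripper": 50}, {"dx": 1.4, "dy": 10.5, "dz": 0, "turn": -1.8, "gripper": 50}, {"dx": 2, "dy": 14.5, "dz": 0, "turn": -1.8, "gripper": 50}, {"dx": 2.5, "dy": 18.5, "dz": 0, "turn": -1.8, "gripper": 50}, {"dx": 2.9, "dy": 21.5, "dz": 0, "turn": -1.8, "gripper": 50}, {"dx": 2.9, "dy": 22.6, "dz": 0, "turn": -1.8, "gripper": 50}, {"dx": 2.9, "dy": 22.6, "dz": 0, "turn": -1.8, "gripper": 50}, {"dx": 2.9, "dy": 22.6, "dz": -2, "turn": -1.8, "gripper": 50}, {"dx": 2.9, "dy": 22.6, "dz": -4, "turn": -1.8, "gripper": 50}, {"dx": 2.9, "dy": 22.6, "dz": -5, "turn": -1.8, "gripper": 50}, {"dx": 2.9, "dy": 22.6, "dz": -5, "turn": -1.8, "gripper": 50}]}}

```text
time_s: 13.75
tcp_pos: [452.2, 12.8, 57.9]
tool_rot: [0.0, 1.0, -0.031, -0.002]
contact_force: [0.1, 0.7, -1.3]
finger_gap: 59.4
gripper_force: 40.0
```

Emit:
{"name": "play_rows", "arguments": {"series": [{"dx": 0, "dy": 0, "dz": -1, "turn": 0, "gripper": 50}, {"dx": 0, "dy": 0, "dz": -2, "turn": 0, "gripper": 50}, {"dx": 0, "dy": 0, "dz": -2.7, "turn": 0, "gripper": 50}, {"dx": 0, "dy": 0, "dz": -3.2, "turn": 0, "gripper": 50}, {"dx": 0, "dy": 0, "dz": -3.2, "turn": 0, "gripper": 50}]}}

```text
time_s: 14.25
tcp_pos: [453.6, 14.3, 27.0]
tool_rot: [-0.0, 1.0, -0.03, -0.001]
contact_force: [0.3, 0.6, -2.5]
finger_gap: 59.4
gripper_force: 40.0
```

```bash
python3 held.py
```

```text
{'time_s': 14.25, 'tcp_pos': [453.642, 14.326, 26.992], 'tool_rot': [-0.0, 1.0, -0.03, -0.001], 'contact_force': [0.267, 0.589, -2.455], 'finger_gap': 59.351, 'gripper_force': 39.999}
yaw -3.3973836304629463
front x 58.5 left 40.1 right -41.4 ycentre -0.7 tilt -4.30 4.44
front x 126.7 left 35.5 right -36.7 ycentre -0.6 tilt -3.33 3.45
```

View pics/held.png

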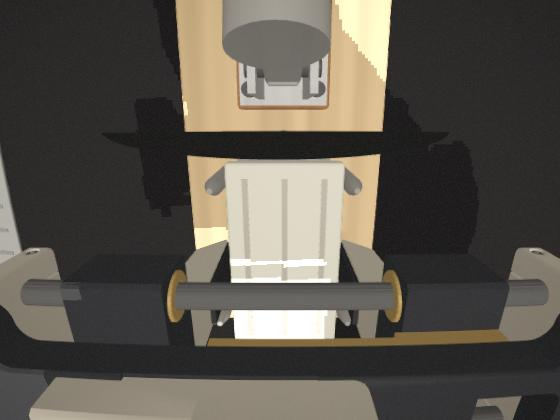

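The picture shows the trivet, columns 227–343, centred between the front pins at (215,185) and (352,185), with no force. I lower it.

Emit:
{"name": "play_rows", "arguments": {"series": [{"dx": 0, "dy": 0, "dz": -0.6, "turn": 0, "gripper": 50}, {"dx": 0, "dy": 0, "dz": -1.2, "turn": 0, "gripper": 50}, {"dx": 0, "dy": 0, "dz": -1.5, "turn": 0, "gripper": 50}, {"dx": 0, "dy": 0, "dz": -1.5, "turn": 0, "gripper": 50}]}}

```text
time_s: 14.7
tcp_pos: [453.7, 14.3, 12.1]
tool_rot: [0.0, 1.0, -0.03, -0.001]
contact_force: [0.6, -0.4, -0.9]
finger_gap: 59.6
gripper_force: 40.0
```

Emit:
{"name": "play_rows", "arguments": {"series": [{"dx": 0, "dy": 0, "dz": -0.7, "turn": 0, "gripper": 50}, {"dx": 0, "dy": 0, "dz": -1.4, "turn": 0, "gripper": 50}, {"dx": 0, "dy": 0, "dz": -2.1, "turn": 0, "gripper": 50}, {"dx": 0, "dy": 0, "dz": -2.5, "turn": 0, "gripper": 50}, {"dx": 0, "dy": 0, "dz": -2.5, "turn": 0, "gripper": 50}]}}

```text
time_s: 15.2
tcp_pos: [453.5, 14.3, -13.2]
tool_rot: [-0.0, 1.0, -0.03, -0.001]
contact_force: [0.6, -0.3, -0.6]
finger_gap: 59.3
gripper_force: 40.0
```

Emit:
{"name": "play_rows", "arguments": {"series": [{"dx": 0, "dy": 0, "dz": -0.2, "turn": 0, "gripper": 50}, {"dx": 0, "dy": 0, "dz": -0.2, "turn": 0, "gripper": 50}, {"dx": 0, "dy": 0, "dz": -0.2, "turn": 0, "gripper": 85}, {"dx": 0, "dy": 0, "dz": -0.2, "turn": 0, "gripper": 85}, {"dx": 0, "dy": 0, "dz": -0.2, "turn": 0, "gripper": 85}, {"dx": 0, "dy": 0, "dz": -0.2, "turn": 0, "gripper": 85}, {"dx": 0, "dy": 0, "dz": 3, "turn": 0, "gripper": 85}, {"dx": 0, "dy": 0, "dz": 7.5, "turn": 0, "gripper": 85}, {"dx": 0, "dy": 0, "dz": 12, "turn": 0, "gripper": 85}, {"dx": 0, "dy": 0, "dz": 16.5, "turn": 0, "gripper": 85}, {"dx": 0, "dy": 0, "dz": 20.5, "turn": 0, "gripper": 85}, {"dx": 0, "dy": 0, "dz": 20.5, "turn": 0, "gripper": 85}]}}

```text
time_s: 16.4
tcp_pos: [458.4, 14.6, 198.1]
tool_rot: [0.001, 1.0, -0.03, 0.005]
contact_force: [0.0, -0.5, 0.5]
finger_gap: 78.2
gripper_force: 0.0
```

```bash
python3 tri.py 27
```

```text
{'time_s': 16.4, 'tcp_pos': [458.352, 14.563, 198.052], 'tool_rot': [0.001, 1.0, -0.03, 0.005], 'contact_force': [0.004, -0.469, 0.482], 'finger_gap': 78.152, 'gripper_force': 0.0}
yaw -3.4163342269833215 [ 0.59  0.17 -0.74  2.01  0.14  1.01 -1.85]
white [[440.1, -320.4, 99.2, 35.8, 10.9, 552.1, 181.0], [454.4, 14.6, 111.7, 61.8, -3.4, 284.2, 182.4], [518.9, 280.4, 228.1, 138.9, -5.6, 76.4, 153.4], [584.1, -215.0, 105.9, 58.2, -1.1, 478.9, 60.4]]
wood [[494.8, -21.6, 229.8, 59.7, -3.1, 320.0, 145.7], [509.5, 45.3, 250.9, 59.0, -3.5, 244.1, 142.6]]
top white
 [[ 447.  -362.1  114.8   64.7  -13.   394.6  259.5]
 [ 589.5 -224.9  114.5   61.8   -1.8  352.7  218.9]
 [ 564.1 -527.3  197.4   43.1   -2.3  442.2  223.9]
 [ 773.4  302.7  268.2   58.7  -86.3  197.4  169.8]]
```

Trivet A lies in the bed at (454.4, 14.6), as planned. Next is trivet C.

Emit:
{"name": "play_rows", "arguments": {"series": [{"dx": 0, "dy": -4, "dz": 0, "turn": -2, "gripper": 100}, {"dx": 0, "dy": -8.8, "dz": 0, "turn": -4, "gripper": 100}, {"dx": 0, "dy": -13.6, "dz": 0, "turn": -6, "gripper": 100}, {"dx": 0, "dy": -18.4, "dz": 0, "turn": -8, "gripper": 100}, {"dx": 0, "dy": -23.2, "dz": 0, "turn": -9.4, "gripper": 100}, {"dx": -0.3, "dy": -28, "dz": 0, "turn": -9.4, "gripper": 100}, {"dx": -0.6, "dy": -32.8, "dz": 0, "turn": -9.4, "gripper": 100}, {"dx": -0.8, "dy": -36.5, "dz": 0, "turn": -9.4, "gripper": 100}, {"dx": -0.8, "dy": -37.7, "dz": 0, "turn": -9.4, "gripper": 100}, {"dx": -0.8, "dy": -37.7, "dz": 0, "turn": -9.4, "gripper": 100}, {"dx": -0.8, "dy": -37.7, "dz": 0, "turn": -9.4, "gripper": 100}]}}

```text
time_s: 17.6
tcp_pos: [446.0, -360.4, 191.1]
tool_rot: [-0.001, 0.994, -0.111, -0.001]
contact_force: [-0.6, 0.7, -0.3]
finger_gap: 91.7
gripper_force: 0.0
```

```bash
python3 tri.py 12
```

```text
{'time_s': 17.6, 'tcp_pos': [446.048, -360.369, 191.146], 'tool_rot': [-0.001, 0.994, -0.111, -0.001], 'contact_force': [-0.632, 0.708, -0.341], 'finger_gap': 91.657, 'gripper_force': 0.0}
yaw -12.719283841203893 [ 1.01  0.37 -0.47  1.75  0.19  1.07 -1.32]
white [[445.7, -363.1, 109.4, 60.4, -13.0, 286.3, 176.5], [586.0, -225.0, 110.0, 60.4, -0.9, 143.4, 86.7], [538.0, -534.7, 154.4, 18.6, 5.4, 415.4, 63.5]]
wood [[528.5, -57.5, 209.7, 20.8, -0.9, 36.7, 162.0], [607.9, -365.2, 110.0, 60.9, 11.5, 255.3, 40.9]]
top white
 [[ 411.8 -353.6   64.6   45.1   84.1  393.2  269.7]
 [ 457.1   14.9  118.2   71.3   -1.   283.4  258.7]
 [ 587.9 -223.3  111.1   58.6   -1.9  352.5  218.6]
 [ 610.9    7.5  141.8   48.    -0.9  285.   212.3]
 [ 773.1  302.6  267.    54.7  -88.4  202.2  170.2]]
```

Emit:
{"name": "play_rows", "arguments": {"series": [{"dx": 0, "dy": 0, "dz": -4, "turn": 0, "gripper": 100}, {"dx": 0, "dy": 0, "dz": -8.5, "turn": 0, "gripper": 100}, {"dx": 0, "dy": 0, "dz": -13, "turn": 0, "gripper": 100}, {"dx": 0, "dy": 0, "dz": -17.5, "turn": 0, "gripper": 100}, {"dx": 0, "dy": 0, "dz": -20.5, "turn": 0, "gripper": 100}, {"dx": 0, "dy": 0, "dz": -22.1, "turn": 0, "gripper": 100}, {"dx": 0, "dy": 0, "dz": -22.1, "turn": 0, "gripper": 100}, {"dx": 0, "dy": 0, "dz": -22.1, "turn": 0, "gripper": 50}, {"dx": 0, "dy": 0, "dz": -22.1, "turn": 0, "gripper": 50}, {"dx": 0, "dy": 0, "dz": -22.1, "turn": 0, "gripper": 50}, {"dx": 0, "dy": 0, "dz": -22.1, "turn": 0, "gripper": 50}, {"dx": 0, "dy": 0, "dz": -22.1, "turn": 0, "gripper": 50}]}}

```text
time_s: 18.9
tcp_pos: [446.7, -363.4, -27.4]
tool_rot: [0.001, 0.994, -0.112, 0.001]
contact_force: [-0.5, 0.5, 5.1]
finger_gap: 59.3
gripper_force: 40.0
```

Emit:
{"name": "play_rows", "arguments": {"series": [{"dx": 0, "dy": 0, "dz": 0, "turn": 0, "gripper": 50}, {"dx": 0, "dy": 0, "dz": 3, "turn": 0, "gripper": 50}, {"dx": 0, "dy": 0, "dz": 7, "turn": 0, "gripper": 50}, {"dx": 0, "dy": 0, "dz": 11, "turn": 0, "gripper": 50}, {"dx": 0, "dy": 0, "dz": 14, "turn": 0, "gripper": 50}, {"dx": 0, "dy": 0, "dz": 14, "turn": 0, "gripper": 50}, {"dx": 0, "dy": 0, "dz": 14, "turn": 0, "gripper": 50}]}}

```text
time_s: 19.6
tcp_pos: [446.0, -363.0, 111.9]
tool_rot: [0.0, 0.994, -0.112, 0.0]
contact_force: [-0.4, 1.1, -3.1]
finger_gap: 59.3
gripper_force: 40.0
```

```bash
python3 held.py
```

```text
{'time_s': 19.6, 'tcp_pos': [446.011, -362.99, 111.854], 'tool_rot': [0.0, 0.994, -0.112, 0.0], 'contact_force': [-0.387, 1.119, -3.124], 'finger_gap': 59.302, 'gripper_force': 39.999}
yaw -12.833128435114869
front x 54.9 left 28.4 right -28.9 ycentre -0.3 tilt 31.92 -33.82
front x 126.7 left 22.7 right -4.2 ycentre 9.3 tilt 32.91 9.56
```

Gripped. The measured z was -27.4, so the grip sits about 6 mm up from the underside, which is fine. I carry it to the bed.

Emit:
{"name": "play_rows", "arguments": {"series": [{"dx": 0, "dy": 3, "dz": 0, "turn": 1, "gripper": 50}, {"dx": 0, "dy": 7, "dz": 0, "turn": 2, "gripper": 50}, {"dx": 0, "dy": 11.5, "dz": 0, "turn": 4, "gripper": 50}, {"dx": 0.2, "dy": 16, "dz": 0, "turn": 6, "gripper": 50}, {"dx": 0.4, "dy": 20.5, "dz": 0, "turn": 8, "gripper": 50}, {"dx": 0.6, "dy": 25, "dz": 0, "turn": 9.4, "gripper": 50}, {"dx": 0.8, "dy": 29.5, "dz": 0, "turn": 9.4, "gripper": 50}, {"dx": 0.8, "dy": 33.5, "dz": 0, "turn": 9.4, "gripper": 50}, {"dx": 0.8, "dy": 36.5, "dz": 0, "turn": 9.4, "gripper": 50}, {"dx": 0.8, "dy": 37.7, "dz": 0, "turn": 9.4, "gripper": 50}, {"dx": 0.8, "dy": 37.7, "dz": -2, "turn": 9.4, "gripper": 50}, {"dx": 0.8, "dy": 37.7, "dz": -3, "turn": 9.4, "gripper": 50}]}}

```text
time_s: 20.85
tcp_pos: [452.4, 13.8, 79.6]
tool_rot: [0.0, 1.0, -0.03, -0.002]
contact_force: [-1.3, -0.9, -2.1]
finger_gap: 59.1
gripper_force: 40.0
```

Emit:
{"name": "play_rows", "arguments": {"series": [{"dx": 0, "dy": 0, "dz": -1, "turn": 0, "gripper": 50}, {"dx": 0, "dy": 0, "dz": -2.5, "turn": 0, "gripper": 50}, {"dx": 0, "dy": 0, "dz": -4, "turn": 0, "gripper": 50}, {"dx": 0, "dy": 0, "dz": -5, "turn": 0, "gripper": 50}, {"dx": 0, "dy": 0, "dz": -5, "turn": 0, "gripper": 50}, {"dx": 0, "dy": 0, "dz": -5, "turn": 0, "gripper": 50}]}}

```text
time_s: 21.45
tcp_pos: [454.1, 14.0, 31.6]
tool_rot: [-0.0, 1.0, -0.03, -0.0]
contact_force: [0.1, -0.6, -1.2]
finger_gap: 59.3
gripper_force: 40.0
```

```bash
python3 held.py
```

```text
{'time_s': 21.45, 'tcp_pos': [454.135, 14.049, 31.561], 'tool_rot': [-0.0, 1.0, -0.03, -0.0], 'contact_force': [0.095, -0.608, -1.23], 'finger_gap': 59.304, 'gripper_force': 39.999}
yaw -3.443826605323066
front x 59.9 left 39.9 right -41.3 ycentre -0.7 tilt -4.27 4.42
front x 126.7 left 35.5 right -36.8 ycentre -0.6 tilt -3.32 3.44
```

Emit:
{"name": "play_rows", "arguments": {"series": [{"dx": 0, "dy": 0, "dz": -0.7, "turn": 0, "gripper": 50}, {"dx": 0, "dy": 0, "dz": -1.4, "turn": 0, "gripper": 50}, {"dx": 0, "dy": 0, "dz": -2.1, "turn": 0, "gripper": 50}, {"dx": 0, "dy": 0, "dz": -2.6, "turn": 0, "gripper": 50}, {"dx": 0, "dy": 0, "dz": -2.9, "turn": 0, "gripper": 50}, {"dx": 0, "dy": 0, "dz": -2.9, "turn": 0, "gripper": 50}]}}

```text
time_s: 22.1
tcp_pos: [453.7, 14.4, 2.1]
tool_rot: [-0.0, 1.0, -0.03, -0.001]
contact_force: [0.2, -0.0, -2.3]
finger_gap: 58.9
gripper_force: 40.0
```

Emit:
{"name": "play_rows", "arguments": {"series": [{"dx": 0, "dy": 0, "dz": -0.2, "turn": 0, "gripper": 50}, {"dx": 0, "dy": 0, "dz": -0.2, "turn": 0, "gripper": 50}, {"dx": 0, "dy": 0, "dz": -0.2, "turn": 0, "gripper": 85}, {"dx": 0, "dy": 0, "dz": -0.2, "turn": 0, "gripper": 85}, {"dx": 0, "dy": 0, "dz": -0.2, "turn": 0, "gripper": 85}, {"dx": 0, "dy": 0, "dz": -0.2, "turn": 0, "gripper": 85}, {"dx": 0, "dy": 0, "dz": 3, "turn": 0, "gripper": 85}, {"dx": 0, "dy": 0, "dz": 7.5, "turn": 0, "gripper": 85}, {"dx": 0, "dy": 0, "dz": 12, "turn": 0, "gripper": 85}, {"dx": 0, "dy": 0, "dz": 16.5, "turn": 0, "gripper": 85}, {"dx": 0, "dy": 0, "dz": 19, "turn": 0, "gripper": 85}, {"dx": 0, "dy": 0, "dz": 19, "turn": 0, "gripper": 85}]}}

```text
time_s: 23.3
tcp_pos: [457.3, 14.3, 196.6]
tool_rot: [0.001, 1.0, -0.03, 0.004]
contact_force: [0.5, 0.1, -0.7]
finger_gap: 78.2
gripper_force: 0.0
```

```bash
python3 tri.py 39
```

```text
{'time_s': 23.3, 'tcp_pos': [457.323, 14.296, 196.588], 'tool_rot': [0.001, 1.0, -0.03, 0.004], 'contact_force': [0.489, 0.113, -0.651], 'finger_gap': 78.241, 'gripper_force': 0.0}
yaw -3.43015635315 [ 0.57  0.17 -0.72  2.01  0.13  1.   -1.84]
white [[453.3, 23.3, 128.6, 79.9, -4.2, 270.7, 181.1], [535.2, 269.6, 253.1, 135.5, -5.8, 52.5, 90.4], [582.8, -207.5, 102.0, 56.8, -1.2, 479.7, 58.8], [589.4, -29.7, 110.3, 45.8, -12.3, 312.9, 51.7]]
wood [[485.6, -20.0, 200.1, 57.5, -3.3, 318.5, 158.3], [510.5, 43.4, 242.1, 58.4, -3.5, 241.7, 124.8]]
top white
 [[ 589.5 -225.   114.5   61.8   -1.8  352.7  218.9]
 [ 564.2 -527.3  197.5   43.1   -2.3  442.2  223.9]
 [ 772.9  302.7  268.5   58.9  -85.7  198.1  169.8]]
```

Emit:
{"name": "play_rows", "arguments": {"series": [{"dx": 0, "dy": -4, "dz": 0, "turn": 1, "gripper": 100}, {"dx": 0, "dy": -8.8, "dz": 0, "turn": 1.8, "gripper": 100}, {"dx": 0, "dy": -13.6, "dz": 0, "turn": 1.8, "gripper": 100}, {"dx": 2.5, "dy": -17.5, "dz": 0, "turn": 1.8, "gripper": 100}, {"dx": 6, "dy": -20.5, "dz": 0, "turn": 1.8, "gripper": 100}, {"dx": 9.5, "dy": -22.5, "dz": 0, "turn": 1.8, "gripper": 100}, {"dx": 12, "dy": -23.9, "dz": 0, "turn": 1.8, "gripper": 100}, {"dx": 13.3, "dy": -23.9, "dz": 0, "turn": 1.8, "gripper": 100}, {"dx": 13.3, "dy": -23.9, "dz": 0, "turn": 1.8, "gripper": 100}, {"dx": 13.3, "dy": -23.9, "dz": 0, "turn": 1.8, "gripper": 100}, {"dx": 13.3, "dy": -23.9, "dz": 0, "turn": 1.8, "gripper": 100}, {"dx": 13.3, "dy": -23.9, "dz": 0, "turn": 1.8, "gripper": 100}]}}

```text
time_s: 24.6
tcp_pos: [586.3, -224.5, 192.5]
tool_rot: [0.0, 1.0, -0.014, -0.0]
contact_force: [-1.0, -0.4, 0.8]
finger_gap: 91.8
gripper_force: 0.0
```

```bash
python3 tri.py 12; python3 - <<'E'
from h import *
s=snap("wrist");im=s["img"];cv2.imwrite("pics/w8raw.png",im)
H,S,V=cv2.split(cv2.cvtColor(im,cv2.COLOR_BGR2HSV)); V[244:]=0
for t in (120,170,200,225): print(t,rects(s,(V>t)&(S<50),39,500).tolist())
E
```

```text
{'time_s': 24.6, 'tcp_pos': [586.295, -224.513, 192.524], 'tool_rot': [0.0, 1.0, -0.014, -0.0], 'contact_force': [-1.042, -0.436, 0.809], 'finger_gap': 91.826, 'gripper_force': 0.0}
yaw -1.5984151824887771 [ 0.72  0.48 -0.54  1.61  0.27  1.13 -1.49]
white [[586.5, -224.9, 109.9, 59.7, -1.2, 284.1, 175.7], [613.6, -540.2, 95.2, 50.7, 20.5, 527.3, 150.4], [744.3, -175.8, 145.3, 83.7, 87.7, 236.2, 30.2]]
wood [[570.9, -19.3, 130.6, 85.3, -3.3, 129.8, 181.3], [608.1, -364.4, 112.3, 63.6, 11.5, 397.3, 155.6]]
top white
 [[ 457.1   13.1  118.2   74.7   -0.9  283.5  258.6]
 [ 565.3 -224.1   65.9   61.7   -1.8  353.4  226.4]
 [ 562.5 -527.2  194.    43.    -2.3  442.1  223.8]
 [ 610.9    7.5  141.8   48.    -0.9  284.9  212.5]
 [ 773.3  300.8  263.3   54.6  -88.6  202.5  170.2]]
120 [[533.8, -514.7, 66.2, 18.8, 2.7, 517.2, 218.9], [575.3, -3.6, 89.6, 14.5, -3.4, 99.9, 194.4], [592.5, -224.7, 101.9, 56.2, -1.3, 283.7, 176.3], [611.9, 27.1, 119.7, 41.0, 3.0, 70.0, 168.3], [617.3, -504.0, 88.6, 47.8, -17.4, 526.6, 150.9], [738.7, -179.4, 135.6, 78.7, 87.6, 235.9, 30.8]]
170 [[592.1, -225.0, 101.0, 55.2, -1.4, 284.0, 176.3], [654.8, 30.7, 39.4, 29.4, 87.2, 58.5, 132.2], [617.6, -517.7, 87.3, 46.6, 20.9, 526.8, 150.6], [738.7, -179.2, 134.1, 78.7, 87.6, 239.8, 28.6]]
200 [[592.1, -225.4, 100.9, 54.1, -1.2, 280.4, 172.6], [747.8, -194.9, 67.8, 35.3, -43.8, 246.3, 28.0], [748.1, -136.7, 65.3, 46.2, -0.2, 195.1, 29.4]]
225 [[591.9, -232.9, 100.8, 39.3, -1.6, 292.5, 178.4], [748.1, -134.5, 72.0, 35.8, 13.2, 191.8, 30.6]]
```

Emit:
{"name": "play_rows", "arguments": {"series": [{"dx": -0.05, "dy": 0, "dz": -4, "turn": 0, "gripper": 100}, {"dx": -0.05, "dy": 0, "dz": -8.5, "turn": 0, "gripper": 100}, {"dx": -0.05, "dy": 0, "dz": -13, "turn": 0, "gripper": 100}, {"dx": -0.05, "dy": 0, "dz": -17.5, "turn": 0, "gripper": 100}, {"dx": -0.05, "dy": 0, "dz": -20.5, "turn": 0, "gripper": 100}, {"dx": -0.05, "dy": 0, "dz": -22.2, "turn": 0, "gripper": 100}, {"dx": -0.05, "dy": 0, "dz": -22.2, "turn": 0, "gripper": 100}, {"dx": -0.05, "dy": 0, "dz": -22.2, "turn": 0, "gripper": 100}]}}

```text
time_s: 25.55
tcp_pos: [587.8, -224.9, -28.1]
tool_rot: [0.0, 1.0, -0.014, 0.001]
contact_force: [-0.4, -0.3, -0.2]
finger_gap: 92.3
gripper_force: 0.0
```

Emit:
{"name": "play_rows", "arguments": {"series": [{"dx": 0, "dy": 0, "dz": 0, "turn": 0, "gripper": 50}, {"dx": 0, "dy": 0, "dz": 0, "turn": 0, "gripper": 50}, {"dx": 0, "dy": 0, "dz": 0, "turn": 0, "gripper": 50}, {"dx": 0, "dy": 0, "dz": 0, "turn": 0, "gripper": 50}, {"dx": 0, "dy": 0, "dz": 0, "turn": 0, "gripper": 50}, {"dx": 0, "dy": 0, "dz": 0, "turn": 0, "gripper": 50}]}}

```text
time_s: 26.15
tcp_pos: [586.9, -224.9, -28.9]
tool_rot: [0.0, 1.0, -0.014, 0.0]
contact_force: [-1.1, -0.3, 5.2]
finger_gap: 59.5
gripper_force: 40.0
```

Emit:
{"name": "play_rows", "arguments": {"series": [{"dx": 0, "dy": 0, "dz": 3, "turn": 0, "gripper": 50}, {"dx": 0, "dy": 0, "dz": 7, "turn": 0, "gripper": 50}, {"dx": 0, "dy": 0, "dz": 11, "turn": 0, "gripper": 50}, {"dx": 0, "dy": 0, "dz": 14, "turn": 0, "gripper": 50}, {"dx": 0, "dy": 0, "dz": 14, "turn": 0, "gripper": 50}, {"dx": 0, "dy": 0, "dz": 14, "turn": 0, "gripper": 50}]}}

```text
time_s: 26.75
tcp_pos: [586.6, -225.0, 110.8]
tool_rot: [0.0, 1.0, -0.014, 0.0]
contact_force: [-0.5, -0.1, -3.0]
finger_gap: 59.4
gripper_force: 40.0
```

```bash
python3 held.py
```

```text
{'time_s': 26.75, 'tcp_pos': [586.637, -224.955, 110.774], 'tool_rot': [0.0, 1.0, -0.014, 0.0], 'contact_force': [-0.486, -0.083, -2.994], 'finger_gap': 59.383, 'gripper_force': 39.994}
yaw -1.621637618843638
front x 55.9 left 29.1 right -29.0 ycentre 0.0 tilt 32.47 -32.08
front x 126.6 left 29.5 right -3.7 ycentre 12.9 tilt 23.77 -38.42
```

Emit:
{"name": "play_rows", "arguments": {"series": [{"dx": -3, "dy": 1.5, "dz": 0, "turn": 0, "gripper": 50}, {"dx": -6.5, "dy": 3.5, "dz": 0, "turn": -0.5, "gripper": 50}, {"dx": -10, "dy": 6, "dz": 0, "turn": -1, "gripper": 50}, {"dx": -12.5, "dy": 9.5, "dz": 0, "turn": -1.8, "gripper": 50}, {"dx": -13.25, "dy": 13.5, "dz": 0, "turn": -1.8, "gripper": 50}, {"dx": -13.25, "dy": 17.5, "dz": 0, "turn": -1.8, "gripper": 50}, {"dx": -13.25, "dy": 21, "dz": 0, "turn": -1.8, "gripper": 50}, {"dx": -13.25, "dy": 23.2, "dz": 0, "turn": -1.8, "gripper": 50}, {"dx": -13.25, "dy": 23.9, "dz": 0, "turn": -1.8, "gripper": 50}, {"dx": -13.25, "dy": 23.9, "dz": 0, "turn": -1.8, "gripper": 50}, {"dx": -13.25, "dy": 23.9, "dz": -2, "turn": -1.8, "gripper": 50}, {"dx": -13.25, "dy": 23.9, "dz": -3, "turn": -1.8, "gripper": 50}]}}

```text
time_s: 28.0
tcp_pos: [453.1, 12.2, 79.0]
tool_rot: [0.0, 1.0, -0.031, -0.001]
contact_force: [0.5, -0.5, -1.9]
finger_gap: 59.0
gripper_force: 40.0
```

Emit:
{"name": "play_rows", "arguments": {"series": [{"dx": 0, "dy": 0, "dz": -1, "turn": 0, "gripper": 50}, {"dx": 0, "dy": 0, "dz": -2.5, "turn": 0, "gripper": 50}, {"dx": 0, "dy": 0, "dz": -4, "turn": 0, "gripper": 50}, {"dx": 0, "dy": 0, "dz": -5, "turn": 0, "gripper": 50}, {"dx": 0, "dy": 0, "dz": -5, "turn": 0, "gripper": 50}, {"dx": 0, "dy": 0, "dz": -5, "turn": 0, "gripper": 50}]}}

```text
time_s: 28.6
tcp_pos: [454.2, 14.2, 30.6]
tool_rot: [-0.0, 1.0, -0.03, -0.0]
contact_force: [-0.1, 0.4, -0.2]
finger_gap: 59.8
gripper_force: 40.0
```

```bash
python3 held.py
```

```text
{'time_s': 28.6, 'tcp_pos': [454.198, 14.162, 30.602], 'tool_rot': [-0.0, 1.0, -0.03, -0.0], 'contact_force': [-0.051, 0.43, -0.153], 'finger_gap': 59.762, 'gripper_force': 39.994}
yaw -3.424912781450723
front x 58.9 left 40.0 right -41.4 ycentre -0.7 tilt -4.28 4.42
front x 126.7 left 35.5 right -36.8 ycentre -0.6 tilt -3.32 3.44
```

View pics/held.png

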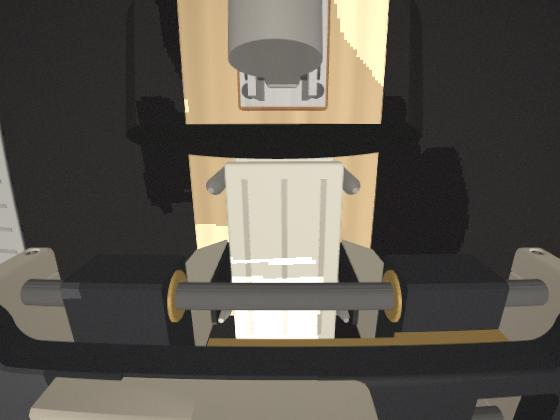

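The held trivet, columns 227–342, is again centred between the pin tops at (215,185) and (352,185). Lower and release.

Emit:
{"name": "play_rows", "arguments": {"series": [{"dx": 0, "dy": 0, "dz": -0.7, "turn": 0, "gripper": 50}, {"dx": 0, "dy": 0, "dz": -1.3, "turn": 0, "gripper": 50}, {"dx": 0, "dy": 0, "dz": -1.8, "turn": 0, "gripper": 50}, {"dx": 0, "dy": 0, "dz": -1.9, "turn": 0, "gripper": 50}, {"dx": 0, "dy": 0, "dz": -1.9, "turn": 0, "gripper": 50}]}}

```text
time_s: 29.15
tcp_pos: [453.9, 14.4, 11.3]
tool_rot: [-0.0, 1.0, -0.03, -0.0]
contact_force: [-0.2, -0.8, -1.3]
finger_gap: 59.0
gripper_force: 40.0
```

Emit:
{"name": "play_rows", "arguments": {"series": [{"dx": 0, "dy": 0, "dz": -0.15, "turn": 0, "gripper": 50}, {"dx": 0, "dy": 0, "dz": -0.15, "turn": 0, "gripper": 50}, {"dx": 0, "dy": 0, "dz": -0.15, "turn": 0, "gripper": 85}, {"dx": 0, "dy": 0, "dz": -0.15, "turn": 0, "gripper": 85}, {"dx": 0, "dy": 0, "dz": -0.15, "turn": 0, "gripper": 85}, {"dx": 0, "dy": 0, "dz": -0.15, "turn": 0, "gripper": 85}, {"dx": 0, "dy": 0, "dz": 3, "turn": 0, "gripper": 85}, {"dx": 0, "dy": 0, "dz": 7.5, "turn": 0, "gripper": 85}, {"dx": 0, "dy": 0, "dz": 12, "turn": 0, "gripper": 85}, {"dx": 0, "dy": 0, "dz": 16.5, "turn": 0, "gripper": 85}, {"dx": 0, "dy": 0, "dz": 18, "turn": 0, "gripper": 85}, {"dx": 0, "dy": 0, "dz": 18, "turn": 0, "gripper": 85}]}}

```text
time_s: 30.35
tcp_pos: [456.4, 14.1, 194.4]
tool_rot: [0.001, 1.0, -0.03, 0.003]
contact_force: [0.5, -0.3, -0.1]
finger_gap: 78.0
gripper_force: 0.0
```

```bash
python3 tri.py 51 w9
```

```text
{'time_s': 30.35, 'tcp_pos': [456.447, 14.15, 194.407], 'tool_rot': [0.001, 1.0, -0.03, 0.003], 'contact_force': [0.544, -0.323, -0.081], 'finger_gap': 77.954, 'gripper_force': 0.0}
yaw -3.4328538833003144 [ 0.56  0.17 -0.71  2.01  0.13  1.   -1.84]
white [[455.7, 27.8, 124.8, 88.7, -3.2, 268.4, 181.1], [535.0, 260.6, 244.8, 131.2, -5.7, 61.7, 121.7], [586.7, -27.7, 106.5, 46.4, -9.1, 309.2, 50.2]]
wood [[482.3, -36.3, 197.6, 51.1, -13.5, 324.1, 168.3], [553.5, 40.1, 149.2, 55.6, -3.3, 247.0, 101.2]]
top white
 [[ 564.3 -527.5  197.3   46.1   -3.5  442.2  223.7]
 [ 772.5  302.7  268.7   59.3  -85.3  198.4  169.9]]
```

View pics/w9.png

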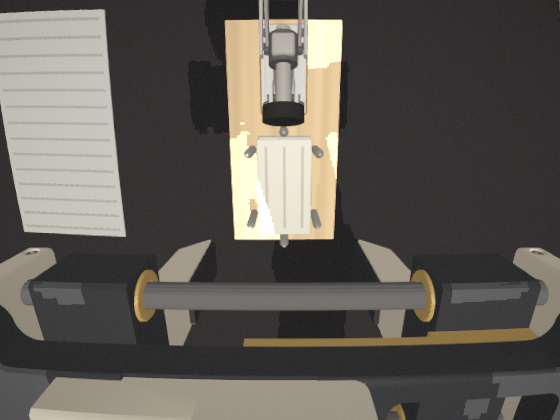

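The stack sits squarely between the pins, with the trivet at (258–311, 137–233). Now the board.

Emit:
{"name": "play_rows", "arguments": {"series": [{"dx": 0, "dy": -4, "dz": 0, "turn": 3, "gripper": 100}, {"dx": 0, "dy": -8.8, "dz": 0, "turn": 6, "gripper": 100}, {"dx": 0, "dy": -13.6, "dz": 0, "turn": 9, "gripper": 100}, {"dx": 2, "dy": -18, "dz": 0, "turn": 12, "gripper": 100}, {"dx": 4.5, "dy": -22, "dz": 0, "turn": 14.9, "gripper": 100}, {"dx": 7, "dy": -26, "dz": 0, "turn": 14.9, "gripper": 100}, {"dx": 9.5, "dy": -30, "dz": 0, "turn": 14.9, "gripper": 100}, {"dx": 12, "dy": -34, "dz": 0, "turn": 14.9, "gripper": 100}, {"dx": 14.5, "dy": -37.5, "dz": 0, "turn": 14.9, "gripper": 100}, {"dx": 15.4, "dy": -37.9, "dz": 0, "turn": 14.9, "gripper": 100}, {"dx": 15.4, "dy": -37.9, "dz": 0, "turn": 14.9, "gripper": 100}, {"dx": 15.4, "dy": -37.9, "dz": 0, "turn": 14.9, "gripper": 100}]}}

```text
time_s: 31.65
tcp_pos: [607.5, -362.1, 189.5]
tool_rot: [-0.002, 0.995, 0.101, -0.001]
contact_force: [0.4, -0.2, -0.3]
finger_gap: 91.8
gripper_force: 0.0
```

```bash
python3 tri.py 14
```

```text
{'time_s': 31.65, 'tcp_pos': [607.503, -362.127, 189.469], 'tool_rot': [-0.002, 0.995, 0.101, -0.001], 'contact_force': [0.43, -0.249, -0.309], 'finger_gap': 91.824, 'gripper_force': 0.0}
yaw 11.613842271516704 [ 0.82  0.62 -0.5   1.38  0.3   1.21 -1.07]
white [[613.5, -538.3, 94.6, 49.5, 20.0, 416.9, 199.3], [737.5, -181.2, 144.1, 71.0, -80.7, 148.4, 25.1]]
wood [[608.4, -364.9, 109.7, 60.8, 11.7, 286.8, 176.2], [545.3, -32.1, 182.3, 67.0, -2.9, 25.7, 158.7]]
top white
 [[457.2  13.  118.9  71.5  -3.  283.5 258.5]
 [590.    7.9  99.9  48.   -0.9 284.9 219.6]
 [774.7 293.3 247.9  53.9  88.7 204.2 169.6]]
```

Emit:
{"name": "play_rows", "arguments": {"series": [{"dx": 0, "dy": 0, "dz": -4, "turn": 0.2, "gripper": 100}, {"dx": 0, "dy": 0, "dz": -8.5, "turn": 0.2, "gripper": 100}, {"dx": 0, "dy": 0, "dz": -13, "turn": 0.2, "gripper": 100}, {"dx": 0, "dy": 0, "dz": -17.5, "turn": 0.2, "gripper": 100}, {"dx": 0, "dy": 0, "dz": -20.5, "turn": 0.2, "gripper": 100}, {"dx": 0, "dy": 0, "dz": -21.8, "turn": 0.2, "gripper": 100}, {"dx": 0, "dy": 0, "dz": -21.8, "turn": 0.2, "gripper": 100}, {"dx": 0, "dy": 0, "dz": -21.8, "turn": 0.2, "gripper": 100}]}}

```text
time_s: 32.55
tcp_pos: [609.6, -364.9, -24.3]
tool_rot: [0.001, 0.995, 0.102, 0.001]
contact_force: [1.0, -0.6, 0.4]
finger_gap: 91.5
gripper_force: 0.0
```

Emit:
{"name": "play_rows", "arguments": {"series": [{"dx": 0, "dy": 0, "dz": 0, "turn": 0, "gripper": 50}, {"dx": 0, "dy": 0, "dz": 0, "turn": 0, "gripper": 50}, {"dx": 0, "dy": 0, "dz": 0, "turn": 0, "gripper": 50}, {"dx": 0, "dy": 0, "dz": 0, "turn": 0, "gripper": 50}, {"dx": 0, "dy": 0, "dz": 0, "turn": 0, "gripper": 50}, {"dx": 0, "dy": 0, "dz": 0, "turn": 0, "gripper": 50}]}}

```text
time_s: 33.15
tcp_pos: [608.4, -365.0, -25.9]
tool_rot: [0.0, 0.995, 0.102, 0.0]
contact_force: [-0.9, -0.3, 3.4]
finger_gap: 59.1
gripper_force: 40.0
```

Emit:
{"name": "play_rows", "arguments": {"series": [{"dx": 0, "dy": 0, "dz": 3, "turn": 0, "gripper": 50}, {"dx": 0, "dy": 0, "dz": 7, "turn": 0, "gripper": 50}, {"dx": 0, "dy": 0, "dz": 11, "turn": 0, "gripper": 50}, {"dx": 0, "dy": 0, "dz": 14, "turn": 0, "gripper": 50}, {"dx": 0, "dy": 0, "dz": 14, "turn": 0, "gripper": 50}, {"dx": 0, "dy": 0, "dz": 14, "turn": 0, "gripper": 50}]}}

```text
time_s: 33.75
tcp_pos: [608.3, -364.9, 114.1]
tool_rot: [0.0, 0.995, 0.102, 0.0]
contact_force: [-0.6, -0.0, -1.7]
finger_gap: 58.9
gripper_force: 40.0
```

```bash
python3 held.py
```

```text
{'time_s': 33.75, 'tcp_pos': [608.342, -364.901, 114.083], 'tool_rot': [0.0, 0.995, 0.102, 0.0], 'contact_force': [-0.552, -0.006, -1.717], 'finger_gap': 58.867, 'gripper_force': 40.0}
yaw 11.683777568612072
front x 57.3 left 28.8 right -29.1 ycentre -0.1 tilt -0.13 0.22
```

Emit:
{"name": "play_rows", "arguments": {"series": [{"dx": -2.5, "dy": 2, "dz": 0, "turn": -2, "gripper": 50}, {"dx": -6, "dy": 4.5, "dz": 0, "turn": -4, "gripper": 50}, {"dx": -9.5, "dy": 7.5, "dz": 0, "turn": -6, "gripper": 50}, {"dx": -12.5, "dy": 11, "dz": 0, "turn": -8, "gripper": 50}, {"dx": -14.5, "dy": 15, "dz": 0, "turn": -10, "gripper": 50}, {"dx": -15.4, "dy": 19.5, "dz": 0, "turn": -12, "gripper": 50}, {"dx": -15.4, "dy": 24, "dz": 0, "turn": -14, "gripper": 50}, {"dx": -15.4, "dy": 28.5, "dz": 0, "turn": -15.1, "gripper": 50}, {"dx": -15.4, "dy": 33, "dz": 0, "turn": -15.1, "gripper": 50}, {"dx": -15.4, "dy": 36.5, "dz": 0, "turn": -15.1, "gripper": 50}, {"dx": -15.4, "dy": 37.9, "dz": 0, "turn": -15.1, "gripper": 50}, {"dx": -15.4, "dy": 37.9, "dz": 0, "turn": -15.1, "gripper": 50}]}}

```text
time_s: 35.0
tcp_pos: [452.6, 17.0, 112.4]
tool_rot: [-0.001, 1.0, -0.027, -0.001]
contact_force: [0.5, -0.2, -0.5]
finger_gap: 59.1
gripper_force: 40.0
```

Emit:
{"name": "play_rows", "arguments": {"series": [{"dx": 0, "dy": 0, "dz": -2, "turn": 0, "gripper": 50}, {"dx": 0, "dy": 0, "dz": -4, "turn": 0, "gripper": 50}, {"dx": 0, "dy": 0, "dz": -5.5, "turn": 0, "gripper": 50}, {"dx": 0, "dy": 0, "dz": -6.5, "turn": 0, "gripper": 50}, {"dx": 0, "dy": 0, "dz": -7, "turn": 0, "gripper": 50}, {"dx": 0, "dy": 0, "dz": -7, "turn": 0, "gripper": 50}, {"dx": 0, "dy": 0, "dz": -7, "turn": 0, "gripper": 50}]}}

```text
time_s: 35.7
tcp_pos: [454.5, 14.0, 43.9]
tool_rot: [0.0, 1.0, -0.03, 0.0]
contact_force: [-0.4, -0.1, -0.4]
finger_gap: 59.1
gripper_force: 40.0
```

```bash
python3 held.py
```

```text
{'time_s': 35.7, 'tcp_pos': [454.535, 14.049, 43.893], 'tool_rot': [0.0, 1.0, -0.03, 0.0], 'contact_force': [-0.378, -0.084, -0.388], 'finger_gap': 59.092, 'gripper_force': 40.0}
yaw -3.432277092139411
front x 65.2 left 39.5 right -40.9 ycentre -0.7 tilt -4.18 4.32
front x 126.7 left 20.1 right -23.4 ycentre -1.7 tilt -351.63 189.68
```

View pics/held.png

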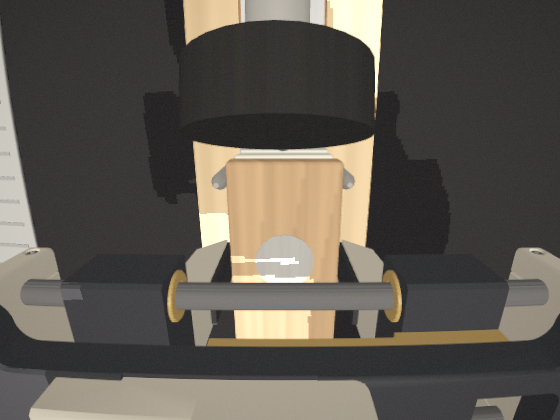

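The board, with its disc at (285,258), is centred between the pins and below the clear foot. Lower it.

Emit:
{"name": "play_rows", "arguments": {"series": [{"dx": 0, "dy": 0, "dz": -0.7, "turn": 0, "gripper": 50}, {"dx": 0, "dy": 0, "dz": -1.3, "turn": 0, "gripper": 50}, {"dx": 0, "dy": 0, "dz": -1.8, "turn": 0, "gripper": 50}, {"dx": 0, "dy": 0, "dz": -1.8, "turn": 0, "gripper": 50}, {"dx": 0, "dy": 0, "dz": -1.8, "turn": 0, "gripper": 50}]}}

```text
time_s: 36.25
tcp_pos: [453.9, 14.4, 25.3]
tool_rot: [-0.0, 1.0, -0.03, -0.0]
contact_force: [-0.8, 0.2, -2.3]
finger_gap: 59.1
gripper_force: 40.0
```

Emit:
{"name": "play_rows", "arguments": {"series": [{"dx": 0, "dy": 0, "dz": -0.15, "turn": 0, "gripper": 50}, {"dx": 0, "dy": 0, "dz": -0.15, "turn": 0, "gripper": 50}, {"dx": 0, "dy": 0, "dz": -0.15, "turn": 0, "gripper": 50}]}}

```text
time_s: 36.55
tcp_pos: [454.2, 14.3, 24.9]
tool_rot: [0.0, 1.0, -0.03, 0.0]
contact_force: [-2.3, -0.1, 12.5]
finger_gap: 58.9
gripper_force: 40.0
```

Pressing with about 12 N. I hold it, release, then press once more from above with closed fingers to be sure it sits level.

Emit:
{"name": "play_rows", "arguments": {"series": [{"dx": 0, "dy": 0, "dz": 0, "turn": 0, "gripper": 50}, {"dx": 0, "dy": 0, "dz": 0, "turn": 0, "gripper": 50}, {"dx": 0, "dy": 0, "dz": 0, "turn": 0, "gripper": 50}, {"dx": 0, "dy": 0, "dz": 0, "turn": 0, "gripper": 50}, {"dx": 0, "dy": 0, "dz": 0.1, "turn": 0, "gripper": 85}, {"dx": 0, "dy": 0, "dz": 0.1, "turn": 0, "gripper": 85}, {"dx": 0, "dy": 0, "dz": 0.1, "turn": 0, "gripper": 85}, {"dx": 0, "dy": 0, "dz": 2, "turn": 0, "gripper": 85}, {"dx": 0, "dy": 0, "dz": 4, "turn": 0, "gripper": 85}, {"dx": 0, "dy": 0, "dz": 4, "turn": 0, "gripper": 0}, {"dx": 0, "dy": 0, "dz": 4, "turn": 0, "gripper": 0}, {"dx": 0, "dy": 0, "dz": 4, "turn": 0, "gripper": 0}]}}

```text
time_s: 37.75
tcp_pos: [453.6, 14.1, 63.4]
tool_rot: [0.0, 1.0, -0.03, -0.001]
contact_force: [0.5, -0.1, 0.8]
finger_gap: 58.6
gripper_force: 0.0
```

Emit:
{"name": "play_rows", "arguments": {"series": [{"dx": 0, "dy": 0, "dz": 0, "turn": 0, "gripper": 0}, {"dx": 0, "dy": 0, "dz": 0, "turn": 0, "gripper": 0}, {"dx": 0, "dy": 0, "dz": 0, "turn": 0, "gripper": 0}, {"dx": 0, "dy": 0, "dz": 0, "turn": 0, "gripper": 0}, {"dx": 0, "dy": 0, "dz": 0, "turn": 0, "gripper": 0}, {"dx": 0, "dy": 0, "dz": 0, "turn": 0, "gripper": 0}, {"dx": 0, "dy": 0, "dz": -1.5, "turn": 0, "gripper": 0}, {"dx": 0, "dy": 0, "dz": -2.8, "turn": 0, "gripper": 0}, {"dx": 0, "dy": 0, "dz": -3.1, "turn": 0, "gripper": 0}, {"dx": 0, "dy": 0, "dz": -3.1, "turn": 0, "gripper": 0}]}}

```text
time_s: 38.75
tcp_pos: [453.4, 14.4, 32.5]
tool_rot: [-0.0, 1.0, -0.03, -0.001]
contact_force: [0.6, 0.2, -0.7]
finger_gap: 0.2
gripper_force: 0.0
```

Emit:
{"name": "play_rows", "arguments": {"series": [{"dx": 0, "dy": 0, "dz": -0.1, "turn": 0, "gripper": 0}, {"dx": 0, "dy": 0, "dz": -0.15, "turn": 0, "gripper": 0}, {"dx": 0, "dy": 0, "dz": -0.2, "turn": 0, "gripper": 0}, {"dx": 0, "dy": 0, "dz": -0.2, "turn": 0, "gripper": 0}, {"dx": 0, "dy": 0, "dz": -0.2, "turn": 0, "gripper": 0}]}}

```text
time_s: 39.25
tcp_pos: [454.4, 14.2, 31.3]
tool_rot: [0.0, 1.0, -0.03, 0.0]
contact_force: [0.8, 0.7, -0.8]
finger_gap: 0.2
gripper_force: 0.0
```

Emit:
{"name": "play_rows", "arguments": {"series": [{"dx": 0, "dy": 0, "dz": -0.1, "turn": 0, "gripper": 0}, {"dx": 0, "dy": 0, "dz": -0.15, "turn": 0, "gripper": 0}, {"dx": 0, "dy": 0, "dz": -0.15, "turn": 0, "gripper": 0}, {"dx": 0, "dy": 0, "dz": -0.15, "turn": 0, "gripper": 0}]}}

```text
time_s: 39.65
tcp_pos: [454.5, 14.2, 31.1]
tool_rot: [0.001, 1.0, -0.03, 0.0]
contact_force: [-5.3, -0.5, 19.6]
finger_gap: 0.6
gripper_force: 9.7
```

About 20 N, so the board is firmly pressed. Now lift clear and go over to the handle.

Emit:
{"name": "play_rows", "arguments": {"series": [{"dx": 0, "dy": 0, "dz": 0, "turn": 0, "gripper": 0}, {"dx": 0, "dy": 0, "dz": 0, "turn": 0, "gripper": 0}, {"dx": 0, "dy": 0, "dz": 0, "turn": 0, "gripper": 0}, {"dx": 0, "dy": 0, "dz": 4, "turn": 0, "gripper": 0}, {"dx": 0, "dy": 0, "dz": 9, "turn": 0, "gripper": 0}, {"dx": 0, "dy": 0, "dz": 14, "turn": 0, "gripper": 0}, {"dx": 0, "dy": 0, "dz": 19, "turn": 0, "gripper": 0}, {"dx": 0, "dy": 0, "dz": 23, "turn": 0, "gripper": 0}, {"dx": 0, "dy": 0, "dz": 23, "turn": 0, "gripper": 0}]}}

```text
time_s: 40.55
tcp_pos: [458.2, 14.6, 265.4]
tool_rot: [0.001, 1.0, -0.03, 0.006]
contact_force: [0.2, 0.2, -0.7]
finger_gap: 0.0
gripper_force: 0.0
```

Emit:
{"name": "play_rows", "arguments": {"series": [{"dx": 4, "dy": -0.2, "dz": 0, "turn": 0, "gripper": 70}, {"dx": 8.5, "dy": -0.5, "dz": 0, "turn": 0, "gripper": 70}, {"dx": 13, "dy": -0.8, "dz": 0, "turn": 0, "gripper": 70}, {"dx": 17.5, "dy": -1.1, "dz": 0, "turn": 0, "gripper": 70}, {"dx": 22, "dy": -1.3, "dz": 0, "turn": 0, "gripper": 70}, {"dx": 25.8, "dy": -1.5, "dz": 0, "turn": 0, "gripper": 70}, {"dx": 25.8, "dy": -1.5, "dz": -3, "turn": 0, "gripper": 70}, {"dx": 25.8, "dy": -1.5, "dz": -6, "turn": 0, "gripper": 70}, {"dx": 25.8, "dy": -1.5, "dz": -6, "turn": 0, "gripper": 70}, {"dx": 25.8, "dy": -1.5, "dz": -6, "turn": 0, "gripper": 70}]}}

```text
time_s: 41.55
tcp_pos: [711.5, -0.7, 198.7]
tool_rot: [-0.0, 1.0, -0.03, -0.001]
contact_force: [0.2, -0.5, 0.1]
finger_gap: 64.2
gripper_force: 0.0
```

```bash
cat > red.py <<'E'
from h import *
q=st(); print("yaw",yaw(q)); s=snap("wrist"); im=s["img"]
H,S,V=cv2.split(cv2.cvtColor(im,cv2.COLOR_BGR2HSV))
print(rects(s,(S>120)&((H<8)|(H>170))&(V>50),80,100).tolist())
t=snap("top");H,S,V=cv2.split(cv2.cvtColor(t["img"],cv2.COLOR_BGR2HSV)); V[:,:250]=0;V[:140]=0;V[300:]=0;V[:,320:]=0
print("top red",rects(t,(S>120)&((H<8)|(H>170))&(V>50),80,20).tolist())
E
python3 red.py
```

```text
{'time_s': 41.55, 'tcp_pos': [711.461, -0.702, 198.707], 'tool_rot': [-0.0, 1.0, -0.03, -0.001], 'contact_force': [0.228, -0.508, 0.134], 'finger_gap': 64.197, 'gripper_force': 0.0}
yaw -3.3985707222510055
[[691.4, 0.8, 67.0, 20.5, -3.4, 283.4, 207.8]]
top red []
```

The handle is where the geometry puts it. Descend and pinch.

Emit:
{"name": "play_rows", "arguments": {"series": [{"dx": 0, "dy": 0, "dz": -4, "turn": 0, "gripper": 70}, {"dx": 0, "dy": 0, "dz": -8, "turn": 0, "gripper": 70}, {"dx": 0, "dy": 0, "dz": -12, "turn": 0, "gripper": 70}, {"dx": 0, "dy": 0, "dz": -15, "turn": 0, "gripper": 70}, {"dx": 0, "dy": 0, "dz": -16.1, "turn": 0, "gripper": 40}, {"dx": 0, "dy": 0, "dz": -16.1, "turn": 0, "gripper": 10}, {"dx": 0, "dy": 0, "dz": -16.1, "turn": 0, "gripper": 10}, {"dx": 0, "dy": 0, "dz": -16.1, "turn": 0, "gripper": 10}, {"dx": 0, "dy": 0, "dz": -16.1, "turn": 0, "gripper": 10}, {"dx": 0, "dy": 0, "dz": -16.1, "turn": 0, "gripper": 10}, {"dx": 0, "dy": 0, "dz": -16.1, "turn": 0, "gripper": 10}, {"dx": 0, "dy": 0, "dz": -16.1, "turn": 0, "gripper": 10}], "newtons": 50}}

```text
time_s: 42.85
tcp_pos: [713.2, -0.2, 40.0]
tool_rot: [-0.0, 1.0, -0.03, 0.001]
contact_force: [-0.9, 0.5, 5.4]
finger_gap: 18.2
gripper_force: 50.0
```

```bash
python3 - <<'E'
from h import *
st()
# arc rows for the pinch point, cm, world axes, r=115
r=11.5;a0=np.radians(10);c,s_=np.cos(np.radians(3.4)),np.sin(np.radians(3.4))
for th in [.1,.25,.4,.55,.7,.85,1.0,1.1,1.2,1.3,1.4,1.5,1.6,1.65,1.7,1.75,1.8,1.84]:
    d=r*(np.cos(a0+th)-np.cos(a0)); z=r*(np.sin(a0+th)-np.sin(a0)); print(th,np.round([d*c,-d*s_,z],2))
E
```

```text
{'time_s': 42.85, 'tcp_pos': [713.178, -0.161, 39.991], 'tool_rot': [-0.0, 1.0, -0.03, 0.001], 'contact_force': [-0.874, 0.521, 5.43], 'finger_gap': 18.233, 'gripper_force': 50.001}
0.1 [-0.26  0.02  1.12]
0.25 [-0.84  0.05  2.74]
0.4 [-1.67  0.1   4.25]
0.55 [-2.71  0.16  5.63]
0.7 [-3.94  0.23  6.83]
0.85 [-5.34  0.32  7.83]
1.0 [-6.87  0.41  8.61]
1.1 [-7.95  0.47  9.  ]
1.2 [-9.07  0.54  9.28]
1.3 [-10.2    0.61   9.45]
1.4 [-11.35   0.67   9.5 ]
1.5 [-12.49   0.74   9.44]
1.6 [-13.63   0.81   9.27]
1.65 [-14.19   0.84   9.13]
1.7 [-14.74   0.88   8.98]
1.75 [-15.28   0.91   8.79]
1.8 [-15.82   0.94   8.58]
1.84 [-16.23   0.96   8.39]
```

Gripped (18 mm, 50 N). Now the first half of the swing.

Emit:
{"name": "play_rows", "arguments": {"series": [{"dx": -0.26, "dy": 0.02, "dz": 1.12, "turn": 0, "gripper": 10}, {"dx": -0.84, "dy": 0.05, "dz": 2.74, "turn": 0, "gripper": 10}, {"dx": -1.67, "dy": 0.1, "dz": 4.25, "turn": 0, "gripper": 10}, {"dx": -2.71, "dy": 0.16, "dz": 5.63, "turn": 0, "gripper": 10}, {"dx": -3.94, "dy": 0.23, "dz": 6.83, "turn": 0, "gripper": 10}, {"dx": -5.34, "dy": 0.32, "dz": 7.83, "turn": 0, "gripper": 10}, {"dx": -6.87, "dy": 0.41, "dz": 8.61, "turn": 0, "gripper": 10}, {"dx": -6.87, "dy": 0.41, "dz": 8.61, "turn": 0, "gripper": 10}]}}

```text
time_s: 43.65
tcp_pos: [640.7, 4.0, 125.6]
tool_rot: [0.0, 1.0, -0.029, -0.001]
contact_force: [0.6, 2.0, -4.4]
finger_gap: 18.4
gripper_force: 50.0
```

Emit:
{"name": "play_rows", "arguments": {"series": [{"dx": -1.08, "dy": 0.06, "dz": 0.39, "turn": 0, "gripper": 10}, {"dx": -2.2, "dy": 0.13, "dz": 0.67, "turn": 0, "gripper": 10}, {"dx": -3.33, "dy": 0.2, "dz": 0.84, "turn": 0, "gripper": 10}, {"dx": -4.48, "dy": 0.26, "dz": 0.89, "turn": 0, "gripper": 10}, {"dx": -5.62, "dy": 0.33, "dz": 0.83, "turn": 0, "gripper": 10}, {"dx": -6.76, "dy": 0.4, "dz": 0.66, "turn": 0, "gripper": 10}, {"dx": -6.76, "dy": 0.4, "dz": 0.66, "turn": 0, "gripper": 10}]}}

```text
time_s: 44.35
tcp_pos: [577.6, 7.7, 133.0]
tool_rot: [-0.0, 1.0, -0.03, 0.003]
contact_force: [6.6, 2.5, -0.4]
finger_gap: 18.4
gripper_force: 50.0
```

Emit:
{"name": "play_rows", "arguments": {"series": [{"dx": -0.56, "dy": 0.03, "dz": -0.14, "turn": 0, "gripper": 10}, {"dx": -1.11, "dy": 0.07, "dz": -0.29, "turn": 0, "gripper": 10}, {"dx": -1.65, "dy": 0.1, "dz": -0.48, "turn": 0, "gripper": 10}, {"dx": -2.19, "dy": 0.13, "dz": -0.69, "turn": 0, "gripper": 10}, {"dx": -2.5, "dy": 0.15, "dz": -0.82, "turn": 0, "gripper": 10}, {"dx": -2.5, "dy": 0.15, "dz": -0.82, "turn": 0, "gripper": 10}]}}

```text
time_s: 44.95
tcp_pos: [548.0, 9.3, 124.1]
tool_rot: [0.001, 1.0, -0.03, -0.002]
contact_force: [-7.9, 2.6, 12.6]
finger_gap: 18.2
gripper_force: 50.0
```

The handle is past centre against its stop. Release and retreat upwards.

Emit:
{"name": "play_rows", "arguments": {"series": [{"dx": 0.1, "dy": 0, "dz": 0.1, "turn": 0, "gripper": 60}, {"dx": 0.1, "dy": 0, "dz": 0.1, "turn": 0, "gripper": 60}, {"dx": 0.1, "dy": 0, "dz": 0.1, "turn": 0, "gripper": 60}, {"dx": 0.1, "dy": 0, "dz": 0.1, "turn": 0, "gripper": 60}, {"dx": 0.1, "dy": 0, "dz": 0.1, "turn": 0, "gripper": 60}, {"dx": 0.1, "dy": 0, "dz": 3, "turn": 0, "gripper": 60}, {"dx": 0.1, "dy": 0, "dz": 7, "turn": 0, "gripper": 60}, {"dx": 0.1, "dy": 0, "dz": 11, "turn": 0, "gripper": 60}, {"dx": 0.1, "dy": 0, "dz": 12, "turn": 0, "gripper": 60}, {"dx": 0.1, "dy": 0, "dz": 12, "turn": 0, "gripper": 60}]}}

```text
time_s: 45.95
tcp_pos: [553.4, 8.9, 245.1]
tool_rot: [0.0, 1.0, -0.03, 0.002]
contact_force: [-0.1, 0.1, -1.2]
finger_gap: 54.7
gripper_force: 0.0
```

```bash
python3 - <<'E'
from h import *
q=st(); s=snap("wrist"); im=s["img"]
H,S,V=cv2.split(cv2.cvtColor(im,cv2.COLOR_BGR2HSV)); m=(S>120)&((H<8)|(H>170))&(V>50)
sd=snap("side"); H,S,V=cv2.split(cv2.cvtColor(sd["img"],cv2.COLOR_BGR2HSV)); m2=(S>120)&((H<8)|(H>170))&(V>50)
# expected handle end at theta=1.8 (r 56..128)
a=np.radians(10)+1.8; e=np.radians(-3.4)
for r in (56,92,128):
    X=145+r*np.cos(a); P=[454.3+X*np.cos(e),14.5+X*np.sin(e),60+r*np.sin(a)]
    print(r,np.round(P),proj(s,[P]),proj(sd,[P]))
for n,mm in(("w",m),("s",m2)):
    for c in cv2.findContours(mm.astype(np.uint8),0,1)[0]:
        if cv2.contourArea(c)>15: print(n,cv2.boundingRect(c))
a=cv2.resize(sd["img"][140:280,200:400],(600,420),interpolation=2)
cv2.imwrite("pics/c1.png",a)
E
```

```text
{'time_s': 45.95, 'tcp_pos': [553.362, 8.865, 245.071], 'tool_rot': [0.0, 1.0, -0.03, 0.002], 'contact_force': [-0.136, 0.133, -1.23], 'finger_gap': 54.695, 'gripper_force': 0.0}
56 [577.   7. 111.] [[283.97034686 166.30162557]] [[285.29289086 220.56711181]]
92 [563.   8. 145.] [[283.98932711 186.19659249]] [[290.31863837 212.52542775]]
128 [549.   9. 178.] [[284.0122828  210.15935999]] [[295.53174313 204.18415458]]
w (273, 162, 23, 52)
s (283, 203, 15, 17)
```

View pics/c1.png

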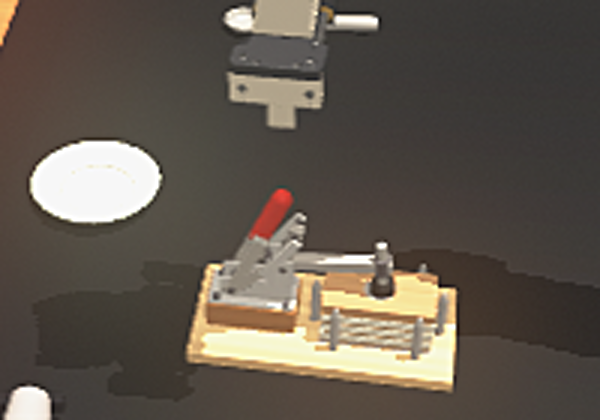

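The handle at crop (270,215) leans over centre, the foot at (380,285) bears on the board, and the gripper is clear. Wait about four seconds.

Emit:
{"name": "play_rows", "arguments": {"series": [{"dx": 0, "dy": 0, "dz": 0, "turn": 0, "gripper": 60}, {"dx": 0, "dy": 0, "dz": 0, "turn": 0, "gripper": 60}, {"dx": 0, "dy": 0, "dz": 0, "turn": 0, "gripper": 60}, {"dx": 0, "dy": 0, "dz": 0, "turn": 0, "gripper": 60}, {"dx": 0, "dy": 0, "dz": 0, "turn": 0, "gripper": 60}, {"dx": 0, "dy": 0, "dz": 0, "turn": 0, "gripper": 60}, {"dx": 0, "dy": 0, "dz": 0, "turn": 0, "gripper": 60}, {"dx": 0, "dy": 0, "dz": 0, "turn": 0, "gripper": 60}, {"dx": 0, "dy": 0, "dz": 0, "turn": 0, "gripper": 60}, {"dx": 0, "dy": 0, "dz": 0, "turn": 0, "gripper": 60}, {"dx": 0, "dy": 0, "dz": 0, "turn": 0, "gripper": 60}, {"dx": 0, "dy": 0, "dz": 0, "turn": 0, "gripper": 60}]}}

```text
time_s: 47.25
tcp_pos: [551.9, 8.8, 243.1]
tool_rot: [0.0, 1.0, -0.03, 0.0]
contact_force: [0.1, 0.8, 0.8]
finger_gap: 54.7
gripper_force: 0.0
```

Emit:
{"name": "play_rows", "arguments": {"series": [{"dx": 0, "dy": 0, "dz": 0, "turn": 0, "gripper": 60}, {"dx": 0, "dy": 0, "dz": 0, "turn": 0, "gripper": 60}, {"dx": 0, "dy": 0, "dz": 0, "turn": 0, "gripper": 60}, {"dx": 0, "dy": 0, "dz": 0, "turn": 0, "gripper": 60}, {"dx": 0, "dy": 0, "dz": 0, "turn": 0, "gripper": 60}, {"dx": 0, "dy": 0, "dz": 0, "turn": 0, "gripper": 60}, {"dx": 0, "dy": 0, "dz": 0, "turn": 0, "gripper": 60}, {"dx": 0, "dy": 0, "dz": 0, "turn": 0, "gripper": 60}, {"dx": 0, "dy": 0, "dz": 0, "turn": 0, "gripper": 60}, {"dx": 0, "dy": 0, "dz": 0, "turn": 0, "gripper": 60}, {"dx": 0, "dy": 0, "dz": 0, "turn": 0, "gripper": 60}, {"dx": 0, "dy": 0, "dz": 0, "turn": 0, "gripper": 60}]}}

```text
time_s: 48.45
tcp_pos: [551.9, 8.8, 243.1]
tool_rot: [0.0, 1.0, -0.03, 0.0]
contact_force: [-0.5, -0.0, 0.2]
finger_gap: 54.9
gripper_force: 0.0
```

Emit:
{"name": "play_rows", "arguments": {"series": [{"dx": 0, "dy": 0, "dz": 0, "turn": 0, "gripper": 60}, {"dx": 0, "dy": 0, "dz": 0, "turn": 0, "gripper": 60}, {"dx": 0, "dy": 0, "dz": 0, "turn": 0, "gripper": 60}, {"dx": 0, "dy": 0, "dz": 0, "turn": 0, "gripper": 60}, {"dx": 0, "dy": 0, "dz": 0, "turn": 0, "gripper": 60}, {"dx": 0, "dy": 0, "dz": 0, "turn": 0, "gripper": 60}, {"dx": 0, "dy": 0, "dz": 0, "turn": 0, "gripper": 60}, {"dx": 0, "dy": 0, "dz": 0, "turn": 0, "gripper": 60}, {"dx": 0, "dy": 0, "dz": 0, "turn": 0, "gripper": 60}, {"dx": 0, "dy": 0, "dz": 0, "turn": 0, "gripper": 60}, {"dx": 0, "dy": 0, "dz": 0, "turn": 0, "gripper": 60}, {"dx": 0, "dy": 0, "dz": 0, "turn": 0, "gripper": 60}]}}

```text
time_s: 49.65
tcp_pos: [551.9, 8.9, 243.1]
tool_rot: [-0.0, 1.0, -0.03, 0.0]
contact_force: [-0.2, -0.0, -0.6]
finger_gap: 55.2
gripper_force: 0.0
```

Emit:
{"name": "play_rows", "arguments": {"series": [{"dx": 0, "dy": 0, "dz": 0, "turn": 0, "gripper": 60}, {"dx": 0, "dy": 0, "dz": 0, "turn": 0, "gripper": 60}, {"dx": 0, "dy": 0, "dz": 0, "turn": 0, "gripper": 60}, {"dx": 0, "dy": 0, "dz": 0, "turn": 0, "gripper": 60}, {"dx": 0, "dy": 0, "dz": 0, "turn": 0, "gripper": 60}, {"dx": 0, "dy": 0, "dz": 0, "turn": 0, "gripper": 60}]}}

```text
time_s: 50.25
tcp_pos: [551.9, 8.9, 243.1]
tool_rot: [0.0, 1.0, -0.03, 0.0]
contact_force: [-0.9, 0.1, -0.3]
finger_gap: 55.2
gripper_force: 0.0
```

Emit:
{"name": "play_rows", "arguments": {"series": [{"dx": 0.2, "dy": 0, "dz": -4, "turn": 0, "gripper": 60}, {"dx": 0.2, "dy": 0, "dz": -8, "turn": 0, "gripper": 60}, {"dx": 0.2, "dy": 0, "dz": -11, "turn": 0, "gripper": 60}, {"dx": 0.2, "dy": 0, "dz": -11.9, "turn": 0, "gripper": 60}, {"dx": 0.2, "dy": 0, "dz": -11.9, "turn": 0, "gripper": 10}, {"dx": 0.2, "dy": 0, "dz": -11.9, "turn": 0, "gripper": 10}, {"dx": 0.2, "dy": 0, "dz": -11.9, "turn": 0, "gripper": 10}, {"dx": 0.2, "dy": 0, "dz": -11.9, "turn": 0, "gripper": 10}, {"dx": 0.2, "dy": 0, "dz": -11.9, "turn": 0, "gripper": 10}, {"dx": 0.2, "dy": 0, "dz": -11.9, "turn": 0, "gripper": 10}, {"dx": 0.2, "dy": 0, "dz": -11.9, "turn": 0, "gripper": 10}, {"dx": 0.2, "dy": 0, "dz": -11.9, "turn": 0, "gripper": 10}]}}

```text
time_s: 51.45
tcp_pos: [554.7, 9.0, 125.2]
tool_rot: [0.0, 1.0, -0.03, 0.001]
contact_force: [-0.8, -0.9, 6.5]
finger_gap: 18.4
gripper_force: 50.0
```

```bash
python3 - <<'E'
from h import *
r=11.5;a0=np.radians(10);c,s_=np.cos(np.radians(3.4)),np.sin(np.radians(3.4))
f=lambda th:np.array([r*(np.cos(a0+th))*c,-r*np.cos(a0+th)*s_,r*np.sin(a0+th)])
for b,l in((1.8,[1.75,1.68,1.6,1.5,1.4,1.3,1.2,1.1,1.0]),(1.0,[.9,.78,.66,.54,.42,.3,.2,.1,.04,0,-.03])):
    for th in l: print(th,np.round(f(th)-f(b),2))
E
```

```text
1.75 [ 0.53 -0.03  0.21]
1.68 [ 1.3  -0.08  0.46]
1.6 [ 2.19 -0.13  0.69]
1.5 [ 3.32 -0.2   0.86]
1.4 [ 4.47 -0.27  0.92]
1.3 [ 5.61 -0.33  0.87]
1.2 [ 6.75 -0.4   0.7 ]
1.1 [ 7.86 -0.47  0.42]
1.0 [ 8.94 -0.53  0.03]
0.9 [ 1.04 -0.06 -0.5 ]
0.78 [ 2.2  -0.13 -1.22]
0.66 [ 3.28 -0.19 -2.09]
0.54 [ 4.24 -0.25 -3.07]
0.42 [ 5.08 -0.3  -4.17]
0.3 [ 5.78 -0.34 -5.35]
0.2 [ 6.25 -0.37 -6.4 ]
0.1 [ 6.62 -0.39 -7.49]
0.04 [ 6.79 -0.4  -8.16]
0 [ 6.87 -0.41 -8.61]
-0.03 [ 6.93 -0.41 -8.95]
```

Emit:
{"name": "play_rows", "arguments": {"series": [{"dx": 0.53, "dy": -0.03, "dz": 0.21, "turn": 0, "gripper": 10}, {"dx": 1.3, "dy": -0.08, "dz": 0.46, "turn": 0, "gripper": 10}, {"dx": 2.19, "dy": -0.13, "dz": 0.69, "turn": 0, "gripper": 10}, {"dx": 3.32, "dy": -0.2, "dz": 0.86, "turn": 0, "gripper": 10}, {"dx": 4.47, "dy": -0.27, "dz": 0.92, "turn": 0, "gripper": 10}, {"dx": 5.61, "dy": -0.33, "dz": 0.87, "turn": 0, "gripper": 10}, {"dx": 6.75, "dy": -0.4, "dz": 0.7, "turn": 0, "gripper": 10}, {"dx": 7.86, "dy": -0.47, "dz": 0.42, "turn": 0, "gripper": 10}, {"dx": 8.94, "dy": -0.53, "dz": 0.03, "turn": 0, "gripper": 10}, {"dx": 8.94, "dy": -0.53, "dz": 0.03, "turn": 0, "gripper": 10}]}}

```text
time_s: 52.45
tcp_pos: [645.3, 3.9, 124.3]
tool_rot: [-0.0, 1.0, -0.03, 0.001]
contact_force: [-1.0, 0.1, 7.0]
finger_gap: 18.5
gripper_force: 50.0
```

Emit:
{"name": "play_rows", "arguments": {"series": [{"dx": 1.04, "dy": -0.06, "dz": -0.5, "turn": 0, "gripper": 10}, {"dx": 2.2, "dy": -0.13, "dz": -1.22, "turn": 0, "gripper": 10}, {"dx": 3.28, "dy": -0.19, "dz": -2.09, "turn": 0, "gripper": 10}, {"dx": 4.24, "dy": -0.25, "dz": -3.07, "turn": 0, "gripper": 10}, {"dx": 5.08, "dy": -0.3, "dz": -4.17, "turn": 0, "gripper": 10}, {"dx": 5.78, "dy": -0.34, "dz": -5.35, "turn": 0, "gripper": 10}, {"dx": 6.25, "dy": -0.37, "dz": -6.4, "turn": 0, "gripper": 10}, {"dx": 6.62, "dy": -0.39, "dz": -7.49, "turn": 0, "gripper": 10}, {"dx": 6.79, "dy": -0.4, "dz": -8.16, "turn": 0, "gripper": 10}, {"dx": 6.87, "dy": -0.41, "dz": -8.61, "turn": 0, "gripper": 10}, {"dx": 6.9, "dy": -0.41, "dz": -8.7, "turn": 0, "gripper": 10}, {"dx": 6.9, "dy": -0.41, "dz": -8.7, "turn": 0, "gripper": 10}]}}

```text
time_s: 53.65
tcp_pos: [713.7, -0.2, 38.3]
tool_rot: [-0.0, 1.0, -0.03, 0.001]
contact_force: [2.9, 0.1, 7.1]
finger_gap: 18.5
gripper_force: 50.0
```

Handle fully open again (z back to 38 mm against its stop). Release, lift and return above the bed.

Emit:
{"name": "play_rows", "arguments": {"series": [{"dx": 0, "dy": 0, "dz": 0.1, "turn": 0, "gripper": 70}, {"dx": 0, "dy": 0, "dz": 0.1, "turn": 0, "gripper": 70}, {"dx": 0, "dy": 0, "dz": 0.1, "turn": 0, "gripper": 70}, {"dx": 0, "dy": 0, "dz": 0.1, "turn": 0, "gripper": 70}, {"dx": 0, "dy": 0, "dz": 0.1, "turn": 0, "gripper": 70}, {"dx": 0, "dy": 0, "dz": 4, "turn": 0, "gripper": 70}, {"dx": 0, "dy": 0, "dz": 8.5, "turn": 0, "gripper": 70}, {"dx": 0, "dy": 0, "dz": 13, "turn": 0, "gripper": 70}, {"dx": 0, "dy": 0, "dz": 17.5, "turn": 0, "gripper": 70}, {"dx": 0, "dy": 0, "dz": 21.6, "turn": 0, "gripper": 70}, {"dx": 0, "dy": 0, "dz": 21.6, "turn": 0, "gripper": 70}, {"dx": 0, "dy": 0, "dz": 21.6, "turn": 0, "gripper": 70}]}}

```text
time_s: 54.85
tcp_pos: [712.9, -0.4, 254.9]
tool_rot: [0.0, 1.0, -0.03, 0.001]
contact_force: [0.5, -0.6, -0.6]
finger_gap: 64.1
gripper_force: 0.0
```

Emit:
{"name": "play_rows", "arguments": {"series": [{"dx": -4, "dy": 0.2, "dz": 0, "turn": 0, "gripper": 85}, {"dx": -8.5, "dy": 0.5, "dz": 0, "turn": 0, "gripper": 85}, {"dx": -13, "dy": 0.8, "dz": 0, "turn": 0, "gripper": 85}, {"dx": -17.5, "dy": 1.1, "dz": 0, "turn": 0, "gripper": 85}, {"dx": -22, "dy": 1.3, "dz": 0, "turn": 0, "gripper": 85}, {"dx": -25.9, "dy": 1.45, "dz": 0, "turn": 0, "gripper": 85}, {"dx": -25.9, "dy": 1.45, "dz": -3, "turn": 0, "gripper": 85}, {"dx": -25.9, "dy": 1.45, "dz": -6, "turn": 0, "gripper": 85}, {"dx": -25.9, "dy": 1.45, "dz": -6, "turn": 0, "gripper": 85}, {"dx": -25.9, "dy": 1.45, "dz": -6, "turn": 0, "gripper": 85}, {"dx": -25.9, "dy": 1.45, "dz": -6, "turn": 0, "gripper": 85}]}}

```text
time_s: 55.95
tcp_pos: [454.0, 14.2, 194.1]
tool_rot: [-0.0, 1.0, -0.03, 0.0]
contact_force: [0.1, 0.1, -0.4]
finger_gap: 77.8
gripper_force: 0.0
```

```bash
python3 - <<'E'
from h import *
q=st(); print(yaw(q)); s=snap("wrist"); im=s["img"]; cv2.imwrite("pics/w10.png",im)
H,S,V=cv2.split(cv2.cvtColor(im,cv2.COLOR_BGR2HSV))
p=proj(s,[[454.3,14.5,65]])[0]; print(p)
# grey disc on the board
m=((S<60)&(V>60)).astype(np.uint8); u,v=p.astype(int); k=np.zeros_like(m); k[v-22:v+22,u-22:u+22]=m[v-22:v+22,u-22:u+22]
print("disc",rects(s,k,65,50).tolist())
b=((S>80)&(V>50)&(H>5)&(H<40)).astype(np.uint8)
print("wood",rects(s,b,65,300).tolist())
d=snap("side")["img"]
H,S,V=cv2.split(cv2.cvtColor(d,cv2.COLOR_BGR2HSV))
for c in cv2.findContours(((S>120)&((H<8)|(H>170))&(V>50)).astype(np.uint8),0,1)[0]:
    if cv2.contourArea(c)>15: print("red side",cv2.boundingRect(c))
E
```

```text
{'time_s': 55.95, 'tcp_pos': [453.979, 14.215, 194.06], 'tool_rot': [-0.0, 1.0, -0.03, 0.0], 'contact_force': [0.065, 0.091, -0.377], 'finger_gap': 77.823, 'gripper_force': 0.0}
-3.4080293714389325
[283.61174671 188.23225102]
disc [[454.3, 13.6, 31.3, 31.0, 86.6, 284.2, 188.2]]
wood [[246.6, -119.6, 397.6, 22.0, 86.6, 389.2, 339.5], [308.2, -149.3, 77.5, 28.2, 10.7, 424.7, 295.3], [328.4, 192.9, 77.6, 28.1, -16.3, 143.7, 295.2], [453.3, 11.4, 116.8, 62.7, 1.2, 287.9, 185.2], [564.2, 48.9, 121.3, 32.3, -4.0, 235.6, 73.8]]
red side (236, 220, 23, 10)
```

View pics/w10.png

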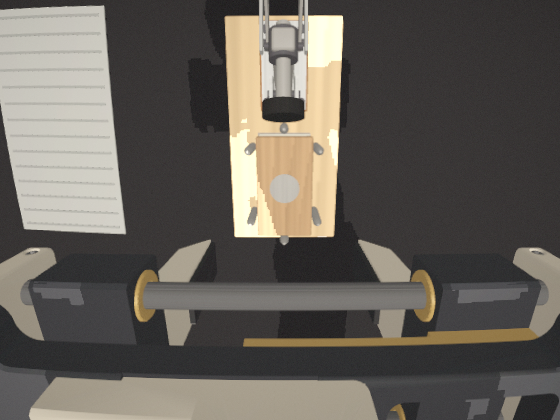

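The board sits in place between the pins, with its disc at (284,188) and the clamp open above. That was my last picture. Now take the board off.

Emit:
{"name": "play_rows", "arguments": {"series": [{"dx": 0, "dy": 0, "dz": -4, "turn": 0, "gripper": 85}, {"dx": 0, "dy": 0, "dz": -8, "turn": 0, "gripper": 85}, {"dx": 0, "dy": 0, "dz": -12, "turn": 0, "gripper": 85}, {"dx": 0, "dy": 0, "dz": -15.5, "turn": 0, "gripper": 85}, {"dx": 0, "dy": 0, "dz": -17, "turn": 0, "gripper": 85}, {"dx": 0, "dy": 0, "dz": -17, "turn": 0, "gripper": 85}, {"dx": 0, "dy": 0, "dz": -17, "turn": 0, "gripper": 50}, {"dx": 0, "dy": 0, "dz": -17, "turn": 0, "gripper": 50}, {"dx": 0, "dy": 0, "dz": -17, "turn": 0, "gripper": 50}, {"dx": 0, "dy": 0, "dz": -17, "turn": 0, "gripper": 50}, {"dx": 0, "dy": 0, "dz": -17, "turn": 0, "gripper": 50}, {"dx": 0, "dy": 0, "dz": -17, "turn": 0, "gripper": 50}], "newtons": 40}}

```text
time_s: 57.25
tcp_pos: [454.8, 13.8, 24.8]
tool_rot: [0.0, 1.0, -0.03, 0.001]
contact_force: [-0.6, -0.7, 6.7]
finger_gap: 58.9
gripper_force: 40.0
```

Emit:
{"name": "play_rows", "arguments": {"series": [{"dx": 0, "dy": 0, "dz": 1, "turn": 0, "gripper": 50}, {"dx": 0, "dy": 0, "dz": 4, "turn": 0, "gripper": 50}, {"dx": 0, "dy": 0, "dz": 8, "turn": 0, "gripper": 50}, {"dx": 0, "dy": -3, "dz": 9, "turn": 0, "gripper": 50}, {"dx": 0, "dy": -7, "dz": 9, "turn": 0, "gripper": 50}, {"dx": 0, "dy": -11.5, "dz": 9, "turn": 0, "gripper": 50}, {"dx": 0, "dy": -16, "dz": 9, "turn": 0, "gripper": 50}, {"dx": 0, "dy": -19.5, "dz": 8, "turn": 0, "gripper": 50}, {"dx": 0, "dy": -21.4, "dz": 5, "turn": 0, "gripper": 50}, {"dx": 0, "dy": -21.4, "dz": 2, "turn": 0, "gripper": 50}, {"dx": 0, "dy": -21.4, "dz": -1, "turn": 0, "gripper": 50}, {"dx": 0, "dy": -21.4, "dz": -1, "turn": 0, "gripper": 50}]}}

```text
time_s: 58.45
tcp_pos: [449.8, -199.0, 10.8]
tool_rot: [-0.002, 1.0, -0.03, -0.003]
contact_force: [0.4, 0.6, -0.8]
finger_gap: 59.2
gripper_force: 40.0
```

```bash
cat > top.py <<'E'
from h import *
t=snap("top");H,S,V=cv2.split(cv2.cvtColor(t["img"],cv2.COLOR_BGR2HSV)); V[:140]=0;V[300:]=0;V[:,:150]=0;V[:,460:]=0
print("wood",rects(t,(S>70)&(V>100)&(H>5)&(H<40),14,60).tolist())
print("white",rects(t,(V>170)&(S<60),12,60).tolist())
E
python3 top.py; python3 -c "
from h import *
s=snap('wrist');im=s['img'];H,S,V=cv2.split(cv2.cvtColor(im,cv2.COLOR_BGR2HSV))
u,v=proj(s,[[454.3,14.5,51]])[0]; print(u,v)
print(rects(s,(V>120)&(S<45),51,800).tolist())"
```

```text
wood [[453.7, -189.7, 118.1, 40.5, -1.7, 345.6, 258.9], [534.0, -55.7, 223.6, 43.6, 7.5, 303.3, 232.3], [509.2, 11.7, 272.2, 142.1, -3.2, 273.7, 253.7]]
white [[461.9, -178.8, 82.4, 29.7, 3.8, 340.8, 256.4], [420.5, -284.5, 237.2, 140.1, 8.7, 373.1, 268.3], [564.4, -525.7, 197.6, 49.7, -3.5, 442.1, 224.0], [537.0, 295.2, 277.9, 149.2, -5.9, 201.8, 236.7], [534.4, 9.6, 303.0, 121.1, -3.3, 285.4, 236.9], [771.6, 304.3, 272.9, 67.1, -84.4, 197.7, 169.6], [776.6, -179.5, 146.8, 146.7, 89.1, 337.7, 165.5]]
-56.500279210415556 268.8953108329412
[[452.2, -199.5, 31.4, 27.8, 86.7, 284.2, 260.7]]
```

Emit:
{"name": "play_rows", "arguments": {"series": [{"dx": 0, "dy": 0, "dz": -1.5, "turn": 0, "gripper": 50}, {"dx": 0, "dy": 0, "dz": -2.8, "turn": 0, "gripper": 50}, {"dx": 0, "dy": 0, "dz": -3.6, "turn": 0, "gripper": 50}, {"dx": 0, "dy": 0, "dz": -3.9, "turn": 0, "gripper": 50}, {"dx": 0, "dy": 0, "dz": -3.9, "turn": 0, "gripper": 50}, {"dx": 0, "dy": 0, "dz": -3.9, "turn": 0, "gripper": 50}]}}

```text
time_s: 59.15
tcp_pos: [453.5, -200.0, -25.6]
tool_rot: [0.0, 1.0, -0.03, 0.0]
contact_force: [0.4, 0.3, -1.1]
finger_gap: 59.1
gripper_force: 40.0
```

Emit:
{"name": "play_rows", "arguments": {"series": [{"dx": 0, "dy": 0, "dz": -0.1, "turn": 0, "gripper": 50}, {"dx": 0, "dy": 0, "dz": -0.1, "turn": 0, "gripper": 50}, {"dx": 0, "dy": 0, "dz": -0.1, "turn": 0, "gripper": 85}, {"dx": 0, "dy": 0, "dz": -0.1, "turn": 0, "gripper": 85}, {"dx": 0, "dy": 0, "dz": -0.1, "turn": 0, "gripper": 85}, {"dx": 0, "dy": 0, "dz": -0.1, "turn": 0, "gripper": 85}, {"dx": 0, "dy": 0, "dz": 3, "turn": 0, "gripper": 85}, {"dx": 0, "dy": 0, "dz": 7.5, "turn": 0, "gripper": 85}, {"dx": 0, "dy": 0, "dz": 12, "turn": 0, "gripper": 85}, {"dx": 0, "dy": 0, "dz": 16.5, "turn": 0, "gripper": 85}, {"dx": 0, "dy": 0, "dz": 20, "turn": 0, "gripper": 85}, {"dx": 0, "dy": 0, "dz": 20, "turn": 0, "gripper": 85}]}}

```text
time_s: 60.35
tcp_pos: [457.0, -201.4, 179.5]
tool_rot: [0.002, 1.0, -0.03, 0.004]
contact_force: [-0.3, -0.3, 0.2]
finger_gap: 77.8
gripper_force: 0.0
```

Emit:
{"name": "play_rows", "arguments": {"series": [{"dx": 0, "dy": 4, "dz": 0, "turn": 0, "gripper": 85}, {"dx": 0, "dy": 8.5, "dz": 0, "turn": 0, "gripper": 85}, {"dx": 0, "dy": 13, "dz": 0, "turn": 0, "gripper": 85}, {"dx": 0, "dy": 17.5, "dz": 0, "turn": 0, "gripper": 85}, {"dx": 0, "dy": 20.5, "dz": 0, "turn": 0, "gripper": 85}, {"dx": 0, "dy": 21.4, "dz": 0, "turn": 0, "gripper": 85}, {"dx": 0, "dy": 21.4, "dz": 0, "turn": 0, "gripper": 85}, {"dx": 0, "dy": 21.4, "dz": 0, "turn": 0, "gripper": 85}, {"dx": 0, "dy": 21.4, "dz": 0, "turn": 0, "gripper": 85}]}}

```text
time_s: 61.25
tcp_pos: [453.2, 12.1, 174.0]
tool_rot: [0.0, 1.0, -0.031, -0.0]
contact_force: [-0.1, -0.2, 0.1]
finger_gap: 78.1
gripper_force: 0.0
```

```bash
python3 tri.py 51;python3 top.py; python3 -c "
from h import *
s=snap('wrist');im=s['img'];H,S,V=cv2.split(cv2.cvtColor(im,cv2.COLOR_BGR2HSV)); V[244:]=0
print('mat z3',rects(s,(V>120)&(S<60),3,3000).tolist())
print('board z14',rects(s,(V>50)&(S>80)&(H>5)&(H<40),14,800).tolist())"
```

```text
{'time_s': 61.25, 'tcp_pos': [453.193, 12.101, 174.033], 'tool_rot': [0.0, 1.0, -0.031, -0.0], 'contact_force': [-0.098, -0.161, 0.121], 'finger_gap': 78.098, 'gripper_force': 0.0}
yaw -3.575891140134144 [ 0.62  0.21 -0.78  2.03  0.18  0.97 -1.89]
white [[454.1, 27.1, 117.7, 87.3, -3.4, 257.6, 186.4], [579.7, -26.4, 94.1, 47.0, -16.0, 313.1, 45.6], [534.9, 258.2, 242.5, 129.6, -5.7, 44.0, 90.6]]
wood [[462.2, -176.1, 98.6, 59.7, -3.4, 459.9, 168.9], [491.5, -18.3, 200.9, 57.1, -3.3, 318.6, 149.3], [511.4, 41.4, 232.6, 56.4, -3.4, 236.4, 119.7]]
top white
 [[ 564.3 -527.5  197.3   46.1   -3.5  442.2  223.7]
 [ 771.5  302.7  268.7   61.7  -85.7  198.4  169.9]]
wood [[453.9, -199.7, 118.2, 68.0, -1.9, 347.0, 258.2], [567.2, -51.2, 191.5, 76.5, 23.7, 298.2, 224.4], [593.9, 54.1, 103.2, 44.8, -5.6, 271.5, 218.2]]
white [[463.1, 27.4, 329.6, 156.5, 13.4, 284.0, 256.1], [564.3, -527.5, 197.3, 46.1, -3.5, 442.2, 223.7], [537.1, 294.5, 277.5, 147.1, -5.7, 202.0, 236.7], [772.0, 302.7, 268.3, 62.0, -86.3, 198.6, 169.8], [775.8, -178.6, 146.4, 146.1, -46.0, 337.8, 165.7]]
mat z3 [[442.3, 29.9, 135.7, 101.1, -3.3, 258.6, 189.5], [535.2, 296.2, 280.1, 150.3, -5.8, 53.6, 121.5]]
board z14 [[454.2, -197.4, 110.2, 66.9, -3.4, 460.1, 168.8], [486.0, -21.5, 222.5, 63.5, -3.4, 319.0, 152.3], [508.8, 45.3, 259.6, 63.5, -3.4, 237.1, 120.3]]
```

The board is flat on the worktop at (454, -199). The mat centre is (535.7, 295.6) with yaw -5.8°. I grip the top trivet.

Emit:
{"name": "play_rows", "arguments": {"series": [{"dx": 0, "dy": 0, "dz": -4, "turn": 0, "gripper": 85}, {"dx": 0, "dy": 0, "dz": -8, "turn": 0, "gripper": 85}, {"dx": 0, "dy": 0, "dz": -12, "turn": 0, "gripper": 85}, {"dx": 0, "dy": 0, "dz": -15.5, "turn": 0, "gripper": 85}, {"dx": 0, "dy": 0, "dz": -16.4, "turn": 0, "gripper": 85}, {"dx": 0, "dy": 0, "dz": -16.4, "turn": 0, "gripper": 85}, {"dx": 0, "dy": 0, "dz": -16.4, "turn": 0, "gripper": 85}]}}

```text
time_s: 62.15
tcp_pos: [454.6, 14.1, 11.6]
tool_rot: [-0.0, 1.0, -0.03, 0.001]
contact_force: [0.3, -0.2, 0.5]
finger_gap: 77.8
gripper_force: 0.0
```

Emit:
{"name": "play_rows", "arguments": {"series": [{"dx": 0, "dy": 0, "dz": 0, "turn": 0, "gripper": 50}, {"dx": 0, "dy": 0, "dz": 0, "turn": 0, "gripper": 50}, {"dx": 0, "dy": 0, "dz": 0, "turn": 0, "gripper": 50}, {"dx": 0, "dy": 0, "dz": 0, "turn": 0, "gripper": 50}, {"dx": 0, "dy": 0, "dz": 0, "turn": 0, "gripper": 50}, {"dx": 0, "dy": 0, "dz": 0, "turn": 0, "gripper": 50}]}}

```text
time_s: 62.75
tcp_pos: [454.4, 13.7, 11.5]
tool_rot: [0.0, 1.0, -0.03, 0.001]
contact_force: [-1.2, -0.4, 7.2]
finger_gap: 58.7
gripper_force: 40.0
```

Emit:
{"name": "play_rows", "arguments": {"series": [{"dx": 0, "dy": 0, "dz": 1.5, "turn": 0, "gripper": 50}, {"dx": 0, "dy": 0, "dz": 5, "turn": 0, "gripper": 50}, {"dx": 0, "dy": 0, "dz": 9, "turn": 0, "gripper": 50}, {"dx": 0, "dy": 3, "dz": 9, "turn": 1, "gripper": 50}, {"dx": 0, "dy": 7, "dz": 9, "turn": 2, "gripper": 50}, {"dx": 0, "dy": 11.5, "dz": 9, "turn": 3, "gripper": 50}, {"dx": 1.5, "dy": 16, "dz": 9, "turn": 4, "gripper": 50}, {"dx": 3.5, "dy": 20, "dz": 9, "turn": 5.4, "gripper": 50}, {"dx": 5.5, "dy": 24, "dz": 9, "turn": 5.4, "gripper": 50}, {"dx": 7.5, "dy": 28, "dz": 9, "turn": 5.4, "gripper": 50}, {"dx": 9.1, "dy": 31.5, "dz": 9, "turn": 5.4, "gripper": 50}, {"dx": 9.1, "dy": 32.4, "dz": 9, "turn": 5.4, "gripper": 50}]}}

```text
time_s: 63.95
tcp_pos: [544.8, 343.2, 100.6]
tool_rot: [-0.002, 1.0, 0.019, 0.0]
contact_force: [-0.4, 0.7, -1.5]
finger_gap: 59.2
gripper_force: 40.0
```

Emit:
{"name": "play_rows", "arguments": {"series": [{"dx": 0, "dy": 0, "dz": 0, "turn": 0, "gripper": 50}, {"dx": 0, "dy": 0, "dz": -3, "turn": 0, "gripper": 50}, {"dx": 0, "dy": 0, "dz": -6, "turn": 0, "gripper": 50}, {"dx": 0, "dy": 0, "dz": -9, "turn": 0, "gripper": 50}, {"dx": 0, "dy": 0, "dz": -11, "turn": 0, "gripper": 50}, {"dx": 0, "dy": 0, "dz": -12.2, "turn": 0, "gripper": 50}, {"dx": 0, "dy": 0, "dz": -12.2, "turn": 0, "gripper": 50}, {"dx": 0, "dy": 0, "dz": -12.2, "turn": 0, "gripper": 50}]}}

```text
time_s: 64.75
tcp_pos: [544.8, 337.5, -20.7]
tool_rot: [-0.0, 1.0, 0.017, 0.0]
contact_force: [0.2, 0.3, -0.5]
finger_gap: 59.0
gripper_force: 40.0
```

```bash
python3 -c "
from h import *
q=st();print(yaw(q),np.round(q['joints'],2))"; python3 top.py
```

```text
{'time_s': 64.75, 'tcp_pos': [544.763, 337.476, -20.732], 'tool_rot': [-0.0, 1.0, 0.017, 0.0], 'contact_force': [0.21, 0.302, -0.465], 'finger_gap': 58.965, 'gripper_force': 39.995}
1.9380978840817804 [-0.2   0.79 -0.55  1.7   0.54  0.82 -2.54]
wood [[464.7, -237.6, 115.5, 68.2, -1.8, 358.1, 255.0], [508.2, 10.9, 268.8, 138.2, -3.6, 286.1, 243.0]]
white [[418.2, 134.3, 316.7, 191.8, 89.5, 250.2, 276.0], [543.2, 238.8, 72.7, 37.3, -7.0, 219.2, 233.7], [524.0, 396.7, 308.9, 151.9, 50.6, 177.2, 240.1], [564.1, -527.3, 197.4, 43.1, -2.3, 442.2, 223.9], [610.9, 7.5, 141.8, 48.0, -0.9, 285.5, 212.7], [773.7, 302.7, 268.0, 58.6, -86.9, 196.7, 169.8], [775.7, -179.1, 147.2, 145.3, 24.6, 337.8, 165.7]]
```

The board was knocked to (465, -238) but still lies on bare worktop. Joint 7 is at -2.54, close to its limit, so I turn the tool positive before setting down.

Emit:
{"name": "play_rows", "arguments": {"series": [{"dx": 0, "dy": 0, "dz": 0, "turn": 3, "gripper": 50}, {"dx": 0, "dy": 0, "dz": 0, "turn": 6, "gripper": 50}, {"dx": 0, "dy": 0, "dz": -0.2, "turn": 6, "gripper": 50}, {"dx": 0, "dy": 0, "dz": -0.3, "turn": 6, "gripper": 50}, {"dx": 0, "dy": 0, "dz": -0.3, "turn": 6, "gripper": 50}]}}

```text
time_s: 65.3
tcp_pos: [544.5, 337.9, -24.3]
tool_rot: [-0.0, 0.998, 0.069, 0.0]
contact_force: [0.2, -0.5, -1.0]
finger_gap: 59.1
gripper_force: 40.0
```

Emit:
{"name": "play_rows", "arguments": {"series": [{"dx": 0, "dy": 0, "dz": -0.1, "turn": 0, "gripper": 50}, {"dx": 0, "dy": 0, "dz": -0.1, "turn": 0, "gripper": 50}, {"dx": 0, "dy": 0, "dz": -0.1, "turn": 0, "gripper": 80}, {"dx": 0, "dy": 0, "dz": -0.1, "turn": 0, "gripper": 80}, {"dx": 0, "dy": 0, "dz": -0.1, "turn": 0, "gripper": 80}, {"dx": 0, "dy": 0, "dz": -0.1, "turn": 0, "gripper": 80}, {"dx": 0, "dy": 0, "dz": 3, "turn": 0, "gripper": 80}, {"dx": 0, "dy": 0, "dz": 7.5, "turn": 0, "gripper": 80}, {"dx": 0, "dy": 0, "dz": 12, "turn": 0, "gripper": 80}, {"dx": 0, "dy": 0, "dz": 16, "turn": 0, "gripper": 80}, {"dx": 0, "dy": 0, "dz": 19.5, "turn": 0, "gripper": 80}, {"dx": 0, "dy": 0, "dz": 19.5, "turn": 0, "gripper": 80}]}}

```text
time_s: 66.5
tcp_pos: [547.2, 340.8, 176.6]
tool_rot: [-0.002, 0.998, 0.07, 0.004]
contact_force: [0.7, 0.4, -0.4]
finger_gap: 73.5
gripper_force: 0.0
```

Emit:
{"name": "play_rows", "arguments": {"series": [{"dx": -2, "dy": -3.5, "dz": 0, "turn": 0, "gripper": 80}, {"dx": -4, "dy": -7.5, "dz": 0, "turn": 0, "gripper": 80}, {"dx": -6, "dy": -11.5, "dz": 0, "turn": -1, "gripper": 80}, {"dx": -8, "dy": -15.5, "dz": 0, "turn": -3, "gripper": 80}, {"dx": -9.1, "dy": -20, "dz": 0, "turn": -5, "gripper": 80}, {"dx": -9.1, "dy": -24.5, "dz": 0, "turn": -8, "gripper": 80}, {"dx": -9.1, "dy": -29, "dz": 0, "turn": -11.4, "gripper": 80}, {"dx": -9.1, "dy": -32, "dz": 0, "turn": -11.4, "gripper": 80}, {"dx": -9.1, "dy": -32.4, "dz": 0, "turn": -11.4, "gripper": 80}, {"dx": -9.1, "dy": -32.4, "dz": 0, "turn": -11.4, "gripper": 80}, {"dx": -9.1, "dy": -32.4, "dz": 0, "turn": -11.4, "gripper": 80}]}}

```text
time_s: 67.6
tcp_pos: [453.1, 15.3, 170.2]
tool_rot: [-0.0, 1.0, -0.029, -0.0]
contact_force: [-1.0, 0.3, 0.2]
finger_gap: 73.6
gripper_force: 0.0
```

```bash
python3 tri.py 39
```

```text
{'time_s': 67.6, 'tcp_pos': [453.14, 15.272, 170.201], 'tool_rot': [-0.0, 1.0, -0.029, -0.0], 'contact_force': [-0.978, 0.344, 0.203], 'finger_gap': 73.559, 'gripper_force': 0.0}
yaw -3.3301528001171614 [ 0.52  0.2  -0.67  2.04  0.15  0.95 -1.86]
white [[450.6, 17.3, 122.1, 66.8, -3.4, 281.5, 186.2], [534.8, 267.8, 250.7, 134.2, -5.7, 46.9, 84.7]]
wood [[468.5, -217.3, 103.2, 63.1, -3.1, 495.6, 160.0], [488.5, -19.3, 204.5, 58.4, -3.3, 321.4, 154.0], [510.4, 43.1, 241.2, 58.3, -3.5, 239.9, 128.6]]
top white
 [[ 564.2 -527.3  197.5   43.1   -2.3  442.2  223.7]
 [ 772.4  302.7  268.7   59.3  -85.2  198.4  169.9]]
```

Emit:
{"name": "play_rows", "arguments": {"series": [{"dx": 0, "dy": 0, "dz": -4, "turn": 0, "gripper": 80}, {"dx": 0, "dy": 0, "dz": -8, "turn": 0, "gripper": 80}, {"dx": 0, "dy": 0, "dz": -12, "turn": 0, "gripper": 80}, {"dx": 0, "dy": 0, "dz": -15.5, "turn": 0, "gripper": 80}, {"dx": 0, "dy": 0, "dz": -17.3, "turn": 0, "gripper": 80}, {"dx": 0, "dy": 0, "dz": -17.3, "turn": 0, "gripper": 80}, {"dx": 0, "dy": 0, "dz": -17.3, "turn": 0, "gripper": 50}, {"dx": 0, "dy": 0, "dz": -17.3, "turn": 0, "gripper": 50}, {"dx": 0, "dy": 0, "dz": -17.3, "turn": 0, "gripper": 50}, {"dx": 0, "dy": 0, "dz": -17.3, "turn": 0, "gripper": 50}, {"dx": 0, "dy": 0, "dz": -17.3, "turn": 0, "gripper": 50}]}}

```text
time_s: 68.8
tcp_pos: [454.6, 14.3, -1.4]
tool_rot: [-0.0, 1.0, -0.03, 0.001]
contact_force: [-0.5, 0.9, 6.6]
finger_gap: 59.3
gripper_force: 40.0
```

Emit:
{"name": "play_rows", "arguments": {"series": [{"dx": 0, "dy": 0, "dz": 1.5, "turn": 0, "gripper": 50}, {"dx": 0, "dy": 0, "dz": 5, "turn": 0, "gripper": 50}, {"dx": 0, "dy": 0, "dz": 9, "turn": 0, "gripper": 50}, {"dx": 0, "dy": 3, "dz": 9, "turn": 1, "gripper": 50}, {"dx": 0, "dy": 7, "dz": 9, "turn": 3, "gripper": 50}, {"dx": 0, "dy": 11.5, "dz": 9, "turn": 5, "gripper": 50}, {"dx": 1.5, "dy": 16, "dz": 9, "turn": 7, "gripper": 50}, {"dx": 5, "dy": 19, "dz": 9, "turn": 8.4, "gripper": 50}, {"dx": 9, "dy": 21, "dz": 9, "turn": 8.4, "gripper": 50}, {"dx": 13, "dy": 22.8, "dz": 9, "turn": 8.4, "gripper": 50}, {"dx": 15.2, "dy": 23.2, "dz": 9, "turn": 8.4, "gripper": 50}, {"dx": 15.2, "dy": 23.2, "dz": 9, "turn": 8.4, "gripper": 50}]}}

```text
time_s: 70.0
tcp_pos: [608.3, 246.0, 87.1]
tool_rot: [-0.0, 0.999, 0.043, 0.001]
contact_force: [-0.1, 0.1, -2.3]
finger_gap: 59.2
gripper_force: 40.0
```

Emit:
{"name": "play_rows", "arguments": {"series": [{"dx": 0, "dy": 0, "dz": 0, "turn": 0, "gripper": 50}, {"dx": 0, "dy": 0, "dz": -3, "turn": 0, "gripper": 50}, {"dx": 0, "dy": 0, "dz": -6, "turn": 0, "gripper": 50}, {"dx": 0, "dy": 0, "dz": -9, "turn": 0, "gripper": 50}, {"dx": 0, "dy": 0, "dz": -10.5, "turn": 0, "gripper": 50}, {"dx": 0, "dy": 0, "dz": -11.2, "turn": 0, "gripper": 50}, {"dx": 0, "dy": 0, "dz": -11.2, "turn": 0, "gripper": 50}, {"dx": 0, "dy": 0, "dz": -11.2, "turn": 0, "gripper": 50}]}}

```text
time_s: 70.8
tcp_pos: [605.9, 246.4, -23.3]
tool_rot: [-0.0, 0.999, 0.044, 0.001]
contact_force: [-0.0, 0.3, -2.2]
finger_gap: 59.4
gripper_force: 40.0
```

```bash
python3 -c "
from h import *
q=st();print(yaw(q),np.round(q['joints'],2))"; python3 top.py
```

```text
{'time_s': 70.8, 'tcp_pos': [605.93, 246.444, -23.286], 'tool_rot': [-0.0, 0.999, 0.044, 0.001], 'contact_force': [-0.02, 0.31, -2.16], 'finger_gap': 59.41, 'gripper_force': 39.998}
4.990576902069697 [-0.04  0.81 -0.55  1.66  0.54  0.83 -2.31]
wood [[342.4, 112.1, 47.2, 40.0, 89.4, 253.6, 294.6], [464.7, -237.6, 115.5, 68.2, -1.8, 358.1, 255.0], [527.7, 61.5, 241.0, 234.7, 86.8, 277.5, 236.2]]
white [[418.9, 31.4, 297.2, 195.3, 89.2, 278.8, 271.4], [564.1, -527.3, 197.4, 43.1, -2.3, 442.2, 223.9], [617.7, 5.7, 128.3, 44.6, -0.7, 286.0, 209.4], [600.4, 267.8, 417.5, 282.0, 9.5, 201.5, 208.6], [775.8, -178.6, 146.3, 146.2, 43.1, 337.8, 165.6]]
```

Emit:
{"name": "play_rows", "arguments": {"series": [{"dx": 0, "dy": 0, "dz": -0.2, "turn": 0, "gripper": 50}, {"dx": 0, "dy": 0, "dz": -0.25, "turn": 0, "gripper": 50}, {"dx": 0, "dy": 0, "dz": -0.25, "turn": 0, "gripper": 50}, {"dx": 0, "dy": 0, "dz": -0.25, "turn": 0, "gripper": 80}, {"dx": 0, "dy": 0, "dz": -0.25, "turn": 0, "gripper": 80}, {"dx": 0, "dy": 0, "dz": -0.25, "turn": 0, "gripper": 80}, {"dx": 0, "dy": 0, "dz": -0.25, "turn": 0, "gripper": 80}, {"dx": 0, "dy": 0, "dz": 3, "turn": 0, "gripper": 80}, {"dx": 0, "dy": 0, "dz": 7.5, "turn": 0, "gripper": 80}, {"dx": 0, "dy": 0, "dz": 12, "turn": 0, "gripper": 80}, {"dx": 0, "dy": 0, "dz": 16, "turn": 0, "gripper": 80}, {"dx": 0, "dy": 0, "dz": 18, "turn": 0, "gripper": 80}]}}

```text
time_s: 72.05
tcp_pos: [607.1, 247.3, 159.8]
tool_rot: [-0.001, 0.999, 0.044, 0.003]
contact_force: [0.3, 0.7, 0.4]
finger_gap: 73.0
gripper_force: 0.0
```

Emit:
{"name": "play_rows", "arguments": {"series": [{"dx": -3, "dy": -0.5, "dz": 0, "turn": 0, "gripper": 80}, {"dx": -7, "dy": -2, "dz": 0, "turn": 0, "gripper": 80}, {"dx": -11, "dy": -4.5, "dz": 0, "turn": -1, "gripper": 80}, {"dx": -14, "dy": -8, "dz": 0, "turn": -3, "gripper": 80}, {"dx": -15.2, "dy": -12, "dz": 0, "turn": -5, "gripper": 80}, {"dx": -15.2, "dy": -16.5, "dz": 0, "turn": -8.4, "gripper": 80}, {"dx": -15.2, "dy": -20.5, "dz": 0, "turn": -8.4, "gripper": 80}, {"dx": -15.2, "dy": -22.8, "dz": 0, "turn": -8.4, "gripper": 80}, {"dx": -15.2, "dy": -23.2, "dz": 0, "turn": -8.4, "gripper": 80}, {"dx": -15.2, "dy": -23.2, "dz": 0, "turn": -8.4, "gripper": 80}, {"dx": -15.2, "dy": -23.2, "dz": 0, "turn": -8.4, "gripper": 80}]}}

```text
time_s: 73.15
tcp_pos: [453.4, 15.5, 155.5]
tool_rot: [-0.0, 1.0, -0.029, 0.0]
contact_force: [0.4, -0.1, 0.1]
finger_gap: 73.5
gripper_force: 0.0
```

```bash
python3 tri.py 27
```

```text
{'time_s': 73.15, 'tcp_pos': [453.401, 15.456, 155.523], 'tool_rot': [-0.0, 1.0, -0.029, 0.0], 'contact_force': [0.439, -0.142, 0.079], 'finger_gap': 73.496, 'gripper_force': 0.0}
yaw -3.316428940326343 [ 0.51  0.22 -0.67  2.06  0.17  0.92 -1.88]
white [[454.2, 14.6, 109.4, 61.3, -3.3, 284.9, 184.6], [534.4, 299.6, 107.8, 40.4, -17.0, 9.0, 130.4], [601.8, 237.3, 106.4, 58.5, 4.9, 55.1, 57.0]]
wood [[466.6, -225.4, 105.2, 65.0, -3.3, 503.9, 162.3], [497.7, -20.7, 220.1, 60.8, -3.2, 325.2, 137.4], [512.8, 44.1, 242.7, 60.1, -3.4, 237.5, 134.9]]
top white
 [[ 564.3 -527.5  197.3   46.1   -3.5  442.2  223.8]
 [ 772.7  302.7  268.6   59.2  -85.5  198.4  169.9]]
```

Emit:
{"name": "play_rows", "arguments": {"series": [{"dx": 0, "dy": 0, "dz": -4, "turn": 0, "gripper": 80}, {"dx": 0, "dy": 0, "dz": -8, "turn": 0, "gripper": 80}, {"dx": 0, "dy": 0, "dz": -12, "turn": 0, "gripper": 80}, {"dx": 0, "dy": 0, "dz": -15.5, "turn": 0, "gripper": 80}, {"dx": 0, "dy": 0, "dz": -17.1, "turn": 0, "gripper": 80}, {"dx": 0, "dy": 0, "dz": -17.1, "turn": 0, "gripper": 80}, {"dx": 0, "dy": 0, "dz": -17.1, "turn": 0, "gripper": 50}, {"dx": 0, "dy": 0, "dz": -17.1, "turn": 0, "gripper": 50}, {"dx": 0, "dy": 0, "dz": -17.1, "turn": 0, "gripper": 50}, {"dx": 0, "dy": 0, "dz": -17.1, "turn": 0, "gripper": 50}, {"dx": 0, "dy": 0, "dz": -17.1, "turn": 0, "gripper": 50}]}}

```text
time_s: 74.35
tcp_pos: [453.5, 14.0, -15.3]
tool_rot: [-0.0, 1.0, -0.03, 0.0]
contact_force: [-0.9, -0.2, -0.5]
finger_gap: 59.2
gripper_force: 40.0
```

Emit:
{"name": "play_rows", "arguments": {"series": [{"dx": 0, "dy": 0, "dz": 1.5, "turn": 0, "gripper": 50}, {"dx": 0, "dy": 0, "dz": 5, "turn": 0, "gripper": 50}, {"dx": 0, "dy": 0, "dz": 9, "turn": 0, "gripper": 50}, {"dx": 0, "dy": 1.5, "dz": 10, "turn": 2, "gripper": 50}, {"dx": 0, "dy": 5, "dz": 10, "turn": 5, "gripper": 50}, {"dx": -0.3, "dy": 9.5, "dz": 10, "turn": 8, "gripper": 50}, {"dx": -0.6, "dy": 14, "dz": 10, "turn": 11.4, "gripper": 50}, {"dx": -0.9, "dy": 18.5, "dz": 10, "turn": 11.4, "gripper": 50}, {"dx": -1.1, "dy": 22.5, "dz": 10, "turn": 11.4, "gripper": 50}, {"dx": -1.1, "dy": 24.2, "dz": 10, "turn": 11.4, "gripper": 50}, {"dx": -1.1, "dy": 24.2, "dz": 10, "turn": 11.4, "gripper": 50}, {"dx": -1.1, "dy": 24.2, "dz": 10, "turn": 11.4, "gripper": 50}]}}

```text
time_s: 75.55
tcp_pos: [441.4, 255.8, 83.7]
tool_rot: [0.0, 0.998, 0.07, -0.001]
contact_force: [-0.6, -0.4, -1.9]
finger_gap: 59.3
gripper_force: 40.0
```

Emit:
{"name": "play_rows", "arguments": {"series": [{"dx": 0, "dy": 0, "dz": 0, "turn": 0, "gripper": 50}, {"dx": 0, "dy": 0, "dz": -3, "turn": 0, "gripper": 50}, {"dx": 0, "dy": 0, "dz": -6, "turn": 0, "gripper": 50}, {"dx": 0, "dy": 0, "dz": -9, "turn": 0, "gripper": 50}, {"dx": 0, "dy": 0, "dz": -10.3, "turn": 0, "gripper": 50}, {"dx": 0, "dy": 0, "dz": -10.9, "turn": 0, "gripper": 50}, {"dx": 0, "dy": 0, "dz": -10.9, "turn": 0, "gripper": 50}, {"dx": 0, "dy": 0, "dz": -10.9, "turn": 0, "gripper": 50}]}}

```text
time_s: 76.35
tcp_pos: [443.3, 256.4, -23.5]
tool_rot: [-0.0, 0.998, 0.069, 0.001]
contact_force: [-0.1, -0.0, -2.0]
finger_gap: 59.7
gripper_force: 40.0
```

```bash
python3 -c "
from h import *
q=st();print(yaw(q),np.round(q['joints'],2))"
```

```text
{'time_s': 76.35, 'tcp_pos': [443.287, 256.384, -23.514], 'tool_rot': [-0.0, 0.998, 0.069, 0.001], 'contact_force': [-0.147, -0.013, -2.006], 'finger_gap': 59.686, 'gripper_force': 40.0}
7.964831491854008 [-0.12  0.63 -0.57  2.03  0.56  0.64 -2.49]
```

Emit:
{"name": "play_rows", "arguments": {"series": [{"dx": 0, "dy": 0, "dz": -0.2, "turn": 1, "gripper": 50}, {"dx": 0, "dy": 0, "dz": -0.38, "turn": 2, "gripper": 50}, {"dx": 0, "dy": 0, "dz": -0.4, "turn": 2, "gripper": 50}, {"dx": 0, "dy": 0, "dz": -0.4, "turn": 2, "gripper": 80}, {"dx": 0, "dy": 0, "dz": -0.4, "turn": 2, "gripper": 80}, {"dx": 0, "dy": 0, "dz": -0.4, "turn": 2, "gripper": 80}, {"dx": 0, "dy": 0, "dz": -0.4, "turn": 2, "gripper": 80}, {"dx": 0, "dy": 0, "dz": 3, "turn": 2, "gripper": 80}, {"dx": 0, "dy": 0, "dz": 7.5, "turn": 2, "gripper": 80}, {"dx": 0, "dy": 0, "dz": 12, "turn": 2, "gripper": 80}, {"dx": 0, "dy": 0, "dz": 16, "turn": 2, "gripper": 80}, {"dx": 0, "dy": 0, "dz": 20, "turn": 2, "gripper": 80}]}}

```text
time_s: 77.55
tcp_pos: [442.0, 255.9, 177.1]
tool_rot: [0.0, 0.996, 0.087, 0.0]
contact_force: [-0.1, 0.2, -0.6]
finger_gap: 73.6
gripper_force: 0.0
```

Emit:
{"name": "play_rows", "arguments": {"series": [{"dx": 0, "dy": -4, "dz": 2, "turn": 0, "gripper": 80}, {"dx": 0, "dy": -8.5, "dz": 4, "turn": 0, "gripper": 80}, {"dx": 0, "dy": -13, "dz": 6, "turn": 0, "gripper": 80}, {"dx": 0, "dy": -17.5, "dz": 6, "turn": 0, "gripper": 80}, {"dx": 0, "dy": -22, "dz": 6, "turn": 0, "gripper": 80}, {"dx": 0, "dy": -26.5, "dz": 6, "turn": 0, "gripper": 80}, {"dx": 0, "dy": -31, "dz": 6, "turn": 0, "gripper": 80}, {"dx": 0, "dy": -35.5, "dz": 6, "turn": 0, "gripper": 80}, {"dx": 0, "dy": -38, "dz": 6, "turn": 0, "gripper": 80}, {"dx": 0, "dy": -38, "dz": 6, "turn": 0, "gripper": 80}]}}

```text
time_s: 78.55
tcp_pos: [441.5, -128.5, 235.1]
tool_rot: [0.0, 0.997, 0.084, -0.0]
contact_force: [-0.0, -1.0, -0.2]
finger_gap: 73.1
gripper_force: 0.0
```

```bash
python3 - <<'E'
from h import *
q=st(); t=snap("top"); g=cv2.cvtColor(t["img"],cv2.COLOR_BGR2HSV); H,S,V=cv2.split(g)
V[:140]=0;V[300:]=0;V[:,:150]=0;V[:,460:]=0
for th in (200,215,225,235,245):
    print(th,rects(t,(V>th)&(S<60),15,150,1200).tolist())
print("wood",rects(t,(S>70)&(V>100)&(H>5)&(H<40),14,200).tolist())
print("white",rects(t,(V>170)&(S<60),12,200).tolist())
print("red",rects(t,(S>120)&((H<6)|(H>170))&(V>100),90,20).tolist())
for P in ([545,338.4,15],[606,246.3,15],[443.3,256.6,15],[535,400,3]):
    u,v=proj(t,[P])[0].astype(int); print(P,u,v,g[v-2:v+3,u-2:u+3].reshape(-1,3).mean(0).round())
E
```

```text
{'time_s': 78.55, 'tcp_pos': [441.481, -128.502, 235.074], 'tool_rot': [0.0, 0.997, 0.084, -0.0], 'contact_force': [-0.014, -0.964, -0.219], 'finger_gap': 73.086, 'gripper_force': 0.0}
200 [[447.1, 257.8, 112.8, 66.5, 8.7, 212.1, 262.1], [456.8, 15.9, 112.8, 65.2, -3.0, 283.2, 258.8], [546.3, 338.8, 116.3, 65.7, 8.1, 189.1, 233.9], [607.4, 247.3, 115.5, 64.5, 2.7, 215.4, 215.6], [774.1, 223.8, 102.6, 43.1, 88.7, 221.8, 166.8]]
215 [[446.3, 256.9, 109.5, 60.9, 9.9, 212.3, 262.5], [456.6, 15.5, 114.1, 63.0, -4.9, 283.1, 258.9], [545.8, 338.3, 111.8, 60.3, 7.7, 189.2, 233.8], [606.6, 246.4, 112.1, 60.3, 5.0, 215.6, 215.8]]
225 [[446.1, 256.8, 108.7, 59.8, 9.9, 212.3, 262.5], [546.3, 338.5, 109.6, 58.9, 7.7, 189.1, 233.9], [607.6, 246.3, 108.6, 59.3, 4.3, 215.6, 215.5], [775.7, -177.6, 136.2, 132.1, 89.1, 337.7, 165.4]]
235 [[446.2, 256.6, 106.7, 58.1, 9.9, 212.3, 262.5], [425.6, -274.6, 151.9, 27.3, -4.5, 369.9, 265.8], [545.7, 337.7, 106.1, 56.4, 7.8, 189.1, 233.6], [606.7, 246.2, 105.6, 58.2, 4.9, 215.6, 215.7], [775.7, -177.6, 136.0, 132.1, 89.1, 337.6, 165.5]]
245 [[445.8, 256.9, 102.6, 53.0, 9.7, 212.5, 262.7], [476.9, -215.8, 83.3, 44.5, 79.5, 351.7, 251.3], [546.0, 338.4, 103.2, 52.5, 7.8, 189.1, 233.7], [606.7, 246.3, 103.5, 52.7, 4.9, 215.7, 215.6], [777.5, -179.2, 132.6, 128.6, 89.1, 337.8, 165.3]]
wood [[508.1, 12.9, 268.3, 139.0, -3.2, 283.9, 240.4]]
white [[456.8, 14.7, 113.1, 68.0, -3.0, 283.4, 258.3], [424.7, -211.2, 234.6, 165.6, -8.7, 349.4, 266.3], [562.5, -527.2, 194.0, 43.0, -2.3, 442.1, 223.8], [531.9, 294.6, 287.4, 165.7, -2.4, 202.2, 237.8], [610.9, 7.5, 141.8, 48.0, -0.9, 285.0, 212.4], [773.2, 302.6, 266.9, 54.7, -88.5, 202.1, 170.2], [774.9, -177.9, 143.3, 143.2, -1.5, 337.8, 165.7]]
red [[694.2, 1.5, 66.8, 26.2, -0.9, 286.3, 184.7]]
[545, 338.4, 15] 188 233 [ 26.  16. 255.]
[606, 246.3, 15] 215 215 [ 26.  15. 255.]
[443.3, 256.6, 15] 212 263 [ 26.  11. 255.]
[535, 400, 3] 172 237 [51. 29. 45.]
```

```bash
python3 - <<'E'
from h import *
q=st(); s=snap("wrist"); H,S,V=cv2.split(cv2.cvtColor(s["img"],cv2.COLOR_BGR2HSV)); V[240:]=0
r=rects(s,(V>50)&(S>80)&(H>5)&(H<40),14,800); print(r.tolist())
ok=[x for x in r if abs(x[2]-110)<5 and abs(x[3]-60)<5 and np.hypot(x[0]-465,x[1]+237)<25]
print(len(ok))
if ok: print(ctrl.sign_off())
E
```

```text
{'time_s': 78.6, 'tcp_pos': [441.796, -125.728, 235.136], 'tool_rot': [-0.0, 0.996, 0.085, -0.0], 'contact_force': [-1.063, -0.054, -0.068], 'finger_gap': 73.707, 'gripper_force': 0.0}
[[463.3, -237.0, 111.6, 63.8, -3.3, 367.5, 168.5], [505.5, -4.0, 261.8, 103.5, -3.4, 217.9, 92.2]]
1
the job is handed in; nothing more can be done
None
```

All three trivets were stacked, pressed under the board, clamped about four seconds hands-off and laid side by side on the mat, with the board flat on the worktop and the clamp open; I handed the job in at about 79 s, and no verdict came back.

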